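# Check a sugar canister at the lamp, then refill it

## Robot

A 6-joint arm with a two-finger parallel gripper is mounted at the origin on a cart in front of the work surface, level with it; the furniture and walls round the work are solid. World frame = base frame: x ahead of the robot, y to its left, z up, the work surface at z = 0. Lengths are in mm, angles in degrees, forces in N, time in s.
With the tool pointing down it reaches from about 350 to 850 mm from the base axis. Payload 8.1 kg.
Tool frame: the origin (TCP) lies on the centre line of the jaws, within the pads' length; the fingertips stand 14 mm ahead of it and the grasp point (between the pads) lies 5 mm behind it; z points along the fingers, y is the line along which they close (so a half turn about z gives the same grasp; the last joint's range is limited). The gripper opens to 85 mm and grips with 20 to 120 N. Pads are 22 mm wide; open, the fingers measure 114 mm over their backs; the gripper's body (76 mm by 85 mm) begins 54 mm behind the grasp point. The pads swing forward as they close: fully open they stand 13 mm farther back than shut.
Start: joints at [-73.132, 7.471, 85.268, -0, 87.261, -4.893], TCP at [222.461, -557.24, 245.292] pointing down, gripper open.
Joint ranges: [-169.43, 169.43], [-51.17, 129.36], [1.28, 143.12], [-76.62, 256.62], [0, 156.53], [-152.29, 152.29]. Speed limits (degrees/s): [136.94, 136.94, 159.86, 180, 180, 180].

## Interface

Orientations are given as [roll, pitch, yaw] about the fixed x, y, z axes, in that order (R = Rz(yaw) Ry(pitch) Rx(roll)).
In Python, from bench import sense, snapshot, camera_info, hand_in gives the robot as it stands. The module is installed in compiled form; this text tells all that it offers.
- The arm moves only by the tool apply_moves, never from a script. Its argument "deltas" is a list of rows, each a list of 7 numbers: the shift along the tool's x, y, z scaled (see below), then the turn, a rotation vector about the tool's x, y, z scaled (see below), then the opening, from 0 (shut) to 1 (fully open). In form: [[dx, dy, dz, ax, ay, az, claw], ...]. A call has 1 to 8 rows; each row shifts and turns the commanded pose from where the row before left it, along the tool's axes as they then stand; what a row does not reach is not made up. The controller multiplies each number of a shift by 0.03 m and each number of a turn by 0.08 rad. A row lasts 1/8 s, in which the tool goes at most 62.5 mm and 10.7 degrees, less where a joint would pass 70% of its speed; a pose out of reach is approached as far as the arm can. A call with a number of a shift or a turn outside -1 to 1 is refused whole. A call with a gripper value outside its range is refused whole. The fingers move at their own pace and stop on an object; "grip_force" is the grip in N (left out, the last holds). Time passes only in rows, so rows that do not move let the fingers close. It gives the time, the measured TCP pose, the force, the opening and the grip force at its end, in the units of the state.
- sense(): the state, without advancing time (a new reading comes with each control period).
- snapshot(name): name is "scene" or "top"; returns the picture (480x640x3 uint8, red, green, blue); there is no depth.
- camera_info(name): a dict with "vertical_fov" (degrees; the focal length in pixels is half the picture's height over the tangent of half this angle, whatever the lens; pixels are square), "cx", "cy" (the principal point, pixels), "origin" and "rotation" of the camera in the world. Camera axes: x right, y up, looking along -z (the intrinsics and any distortion apply to the point x, -y, -z); pixel columns grow to the right and rows downward; lengths in mm; the calibration is good to about 2 mm. A picture is of the moment at which its call begins. camera_info takes no time and is no camera call.
- hand_in(): hands the job in; it is judged then, once.
The state is a dict: "time": time; "joint_pos": joint angles; "qd": joint speeds; "joint_efforts": joint torques, N m; "tool_pos": TCP position; "tcp_rot": TCP orientation; "ft_force": force on the tool from outside, world axes, zero at the start; "wrist_torque": the same for the moment, N m; "finger_gap": finger opening in mm; "grip_force": force on a finger pad.
Only numpy, scipy, OpenCV 4.12 (cv2) and the standard library are available. Lean on these libraries where they do the work, as an engineer would, in place of code of your own. Each camera call takes 0.05 s, during which the arm holds its last target. There are 200 camera calls.

## Task

Before the square white canister is refilled, check its four walls for cracks at the little work lamp: hold each wall upright, uncovered by the fingers, centred and flat-on a few centimetres in front of the lens and pause there - first the wall with the label frame, then the one opposite; then stand the canister gently on the worktop, let go, take it again by those two walls and show the wall on the left of the label (as you look at the label), then the one on the right. Set the empty canister down upright, fully home in the empty square well of the wooden caddy and let go; then tip all six sugar lumps into it from the scoop, without fingering the sugar, and lay the scoop back on the worktop right way up. Leave the lidded jar, the mug and the keys where they are.

Things in the scene. Friction and masses are not known exactly. Their poses are not given: they have to be found in the camera images.
- canister: open square white stoneware canister, 66 x 66 mm, 110 mm high, walls 5 mm, floor 6 mm, mouth 56 x 56 mm; origin at the centre of its underside, z up, -x to the front wall, which alone bears a dark label frame (42 x 31 mm); looking at the label, +y is the left wall; about 0.28 kg
- canister_front (a point): front wall, with the label frame (-x side): mid-point of the outer face of this 66 mm wide wall, 55 mm above the canister's underside
- canister_back (a point): back wall (+x side): mid-point of the outer face of this 66 mm wide wall, 55 mm above the canister's underside
- canister_left (a point): left wall as one looks at the label (+y side): mid-point of the outer face of this 66 mm wide wall, 55 mm above the canister's underside
- canister_right (a point): right wall as one looks at the label (-y side): mid-point of the outer face of this 66 mm wide wall, 55 mm above the canister's underside
- lamp: small dark LED work lamp fixed to the worktop: round foot 84 mm across, bent stem, round head 58 mm across with its lens level; 180 mm high; origin at the centre of the foot's underside; it shines along its own -x
- lamp_lens (a point): centre of the lens, 50 mm across, 150 mm above the worktop; the beam leaves along -x of this frame, level
- caddy: fixed wooden two-well caddy, 172 x 92 mm, rim 20 mm high; origin under the centre of its empty square well; +x points to the second well, centred 82 mm away, in which the lidded jar stands
- caddy_well (a point): centre of the floor of the empty square well, 6 mm above the worktop; the well is 72 x 72 mm along the caddy's axes and 14 mm deep
- scoop: aluminium scoop with a straight wooden handle, lying level on the worktop, about 180 mm long, 0.14 kg; origin at the middle of the pan's underside, +x to the open mouth, -x to the handle; pan 88 mm long, 48 mm wide (45 at the mouth), floor 3 mm thick, side walls 30 mm and towards the mouth 18 mm high, back wall 36 mm high
- scoop_grip (a point): middle of the handle, 90 mm behind the scoop's origin and 30 mm up; the handle there is 16 mm wide (along y), 18 mm tall and runs along x, from 58 to 136 mm behind the origin
- scoop_lip (a point): middle of the floor's front edge, where the lumps slide out: 45 mm ahead of the scoop's origin, 3 mm up
- lump0: brown sugar lump, 17 x 17 x 14 mm, lying in the scoop; origin at the centre of its underside
- lump1: brown sugar lump, 17 x 17 x 14 mm, lying in the scoop; origin at the centre of its underside
- lump2: brown sugar lump, 17 x 17 x 14 mm, lying in the scoop; origin at the centre of its underside
- lump3: brown sugar lump, 17 x 17 x 14 mm, lying in the scoop; origin at the centre of its underside
- lump4: brown sugar lump, 17 x 17 x 14 mm, lying in the scoop; origin at the centre of its underside
- lump5: brown sugar lump, 17 x 17 x 14 mm, lying in the scoop; origin at the centre of its underside
- lidded_jar: round glass jar with a red lid, 72 mm across, 90 mm high, standing in the caddy's second well: leave alone
- tea_mug: white mug, 92 mm across, 95 mm high, with a handle: leave alone
- keys: bunch of keys lying flat, 105 x 117 x 8 mm: leave alone

How it is judged:
By the outcome, as a careful person would: the job done as asked, in the order asked, and still so for the second after the job is handed in, with the robot touching nothing.
It also fails if it takes over 72 s, if anything falls off the work surface, if the arm or the gripper's body presses on something with over 40 N, if the wrist force passes 120 N, or if a joint passes its speed limit or range.

## Working session

There is one attempt and no reset: what is moved stays moved. The work goes in short steps, Python scripts to look and compute and a tool call to move; the robot and the scene stay as the last step left them, time stands still between calls to the robot, and variables do not carry over. Pictures are saved under pics/ and viewed, at most 10 in all, crops included, and the job is handed in when it is done.

Besides the shell and the picture viewer there is one more tool, called after "Request:" in YAML: its name, and indented under it one key for each argument. apply_moves: Moves the arm, as the interface text tells. Its arguments: {"type":"object","properties":{"deltas":{"type":"array"},"grip_force":{"type":"number"}},"required":["deltas"]}

```bash
mkdir -p pics; python3 - <<'E'
from bench import *
import cv2
for n in("scene","top"):
    cv2.imwrite(f"pics/{n}0.png",snapshot(n)[:,:,::-1]); print(camera_info(n))
print(sense())
E
```

```text
{'vertical_fov': 42.227543583465845, 'cx': 325.65890885753106, 'cy': 240.30709652336486, 'origin': array([ -109.87829056, -1238.50566771,   717.799876  ]), 'rotation': array([ 65.60467546,  -1.14972198, -27.35501009])}
{'vertical_fov': 57.39820659635632, 'cx': 319.81518894402427, 'cy': 242.2563001208865, 'origin': array([414.45875797, -36.52399668, 996.21911925]), 'rotation': array([ 9.43740197e+00,  6.79169295e-02, -9.01045620e+01])}
{'time': 0.1, 'joint_pos': array([-7.31340957e+01,  7.51296177e+00,  8.53240950e+01, -7.79893780e-04,
        8.72594468e+01, -4.89216633e+00]), 'qd': array([ 0.09522094, -0.16431224, -0.13816589, -0.09309951, -0.13144608,
       -0.05011947]), 'joint_efforts': array([ 1.72886434e-03, -5.70952106e+01, -5.01942086e+01, -8.32558180e-05,
        8.09845078e-03, -1.33733042e-05]), 'tool_pos': array([ 222.30160108, -556.79468987,  244.31644044]), 'tcp_rot': array([-1.79903782e+02, -7.45378708e-03,  2.17581023e+01]), 'ft_force': array([ 0.73301072,  0.49476976, -1.15464321]), 'wrist_torque': array([-0.01504538,  0.04867447,  0.00164605]), 'grip_force': 0.0, 'finger_gap': 85.6225845536646}
```

View pics/scene0.png

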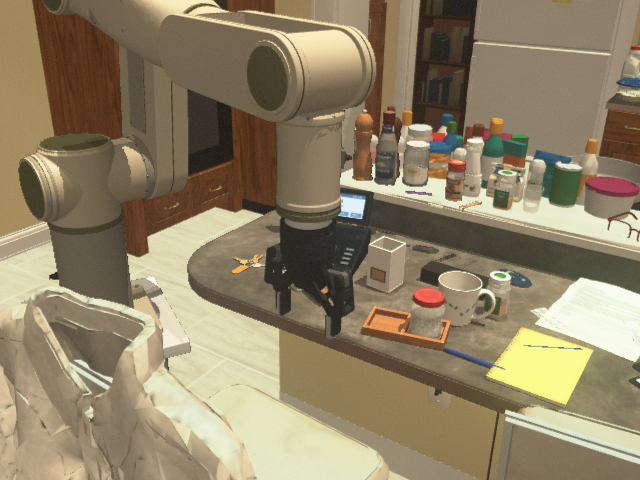

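View pics/top0.png

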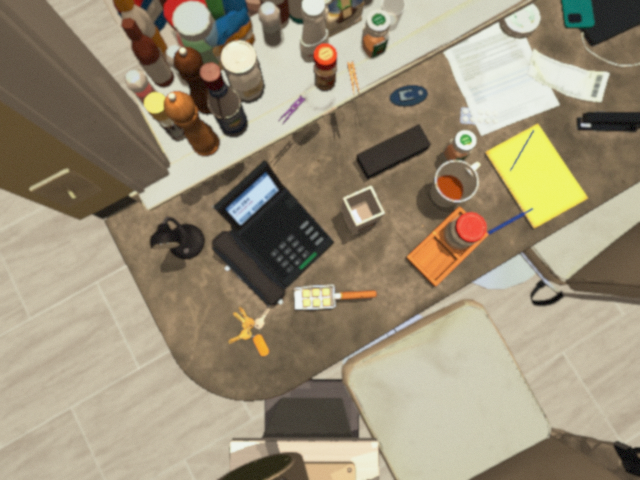

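```bash
cat > h.py <<'E'
import numpy as np
from scipy.spatial.transform import Rotation as Ro
from bench import *
def cam(n):
    c=camera_info(n); return c,240/np.tan(np.radians(c['vertical_fov']/2)),Ro.from_euler('xyz',c['rotation'],degrees=True).as_matrix()
def unp(n,u,v,z):
    c,f,R=cam(n); d=R@np.array([(u-c['cx'])/f,-(v-c['cy'])/f,-1]); o=np.array(c['origin'])
    return o+d*(z-o[2])/d[2]
def proj(n,p):
    c,f,R=cam(n); q=R.T@(np.array(p)-c['origin']); return np.array([c['cx']-f*q[0]/q[2],c['cy']+f*q[1]/q[2]])
E
python3 - <<'E'
import cv2,numpy as np
im=cv2.imread('pics/top0.png'); M=np.zeros((600,800,3),np.uint8)
for (u,v,w,h,x,y) in((135,205,80,70,0,0),(400,200,95,90,400,0),(285,275,100,45,400,400),(335,180,60,65,0,320)):
    M[y:y+4*h,x:x+4*w]=cv2.resize(im[v:v+h,u:u+w],None,fx=4,fy=4,interpolation=cv2.INTER_CUBIC)[:600-y]
cv2.imwrite('pics/m0.png',M)
E
```

```text
(no output)
```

View pics/m0.png

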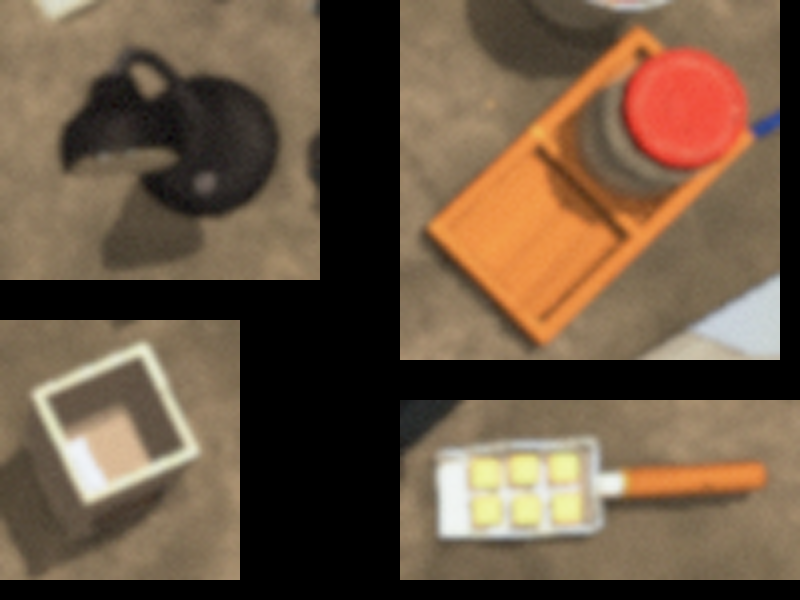

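```bash
python3 - <<'E'
from h import *
np.set_printoptions(precision=1,suppress=True)
o={'L':(135,205,0,0),'C':(400,200,400,0),'S':(285,275,400,400),'K':(335,180,0,320)}
def g(k,x,y,z):
    u,v,a,b=o[k]; p=unp('top',u+(x-a)/4-.375,v+(y-b)/4-.375,z); return p[:2]
print('lens', [g('L',*p,150) for p in((63,172),(180,156))],'foot',g('L',207,145,8),'led',g('L',205,183,8))
K=[g('K',*p,110) for p in((34,392),(149,344),(199,453),(89,502))]
print('can',K,np.mean(K,0),[np.degrees(np.arctan2(*(K[a]-K[b])[::-1])) for a,b in((1,2),(0,3),(0,1),(3,2))],[np.linalg.norm(K[i]-K[i-1]) for i in range(4)])
C=[g('C',*p,20) for p in((429,230),(543,345),(640,27))]
print('cad',C,np.linalg.norm(C[0]-C[1]),np.linalg.norm(C[0]-C[2]),[np.degrees(np.arctan2(*(a)[::-1])) for a in(C[2]-C[0],C[0]-C[1])])
d=(C[2]-C[0])/np.linalg.norm(C[2]-C[0]); e=(C[1]-C[0])/np.linalg.norm(C[1]-C[0])
print('well',C[0]+46*e+45*d)
for p in((437,450,18),(437,537,3),(437,455,3),(597,440,36),(600,530,36),(765,475,39),(625,485,39)): print('S',p,g('S',*p))
L=[g('S',*p,17) for p in((487,473),(526,468),(565,468),(486,510),(525,511),(567,507))]
print(np.array(L))
E
```

```text
lens [array([545.2, 295.3]), array([553. , 238.5])] foot [582.5 269.5] led [560.6 269.6]
can [array([656. , -84.5]), array([ 681.8, -145. ]), array([ 623.2, -169.6]), array([ 597.4, -112.2])] [ 639.6 -127.8] [np.float64(22.8331805727257), np.float64(25.352849247040112), np.float64(113.09042091777278), np.float64(114.1933732142837)] [np.float64(64.7854262285076), np.float64(65.7367313577774), np.float64(63.524697180614616), np.float64(62.90567516675909)]
cad [array([ 542.5, -231. ]), array([ 478., -292.]), array([ 659.3, -355.7])] 88.77569822098468 170.824273250533 [np.float64(-46.870103779408666), np.float64(43.440831873812655)]
well [ 539.9 -295.5]
S (437, 450, 18) [476.   22.2]
S (437, 537, 3) [428.4  22.7]
S (437, 455, 3) [474.1  23.1]
S (597, 440, 36) [480.2 -66.2]
S (600, 530, 36) [431.5 -67.5]
S (765, 475, 39) [ 460.8 -157.2]
S (625, 485, 39) [455.6 -81.1]
[[463.3  -5.6]
 [466.  -27.3]
 [466.  -48.9]
 [442.9  -5.1]
 [442.3 -26.7]
 [444.5 -49.9]]
```

Top view: canister rim at about (363,209) with its label facing robot-wards, well at about (437,256), scoop mouth at (294,298), lamp head at about (165,245) with its lens facing the robot. I'll move above the canister first, then look at the lamp from the scene camera.

Request:
apply_moves:
  deltas:
    - [0.96,-0.43,0,0,0,0,1]
    - [0.96,-0.43,0,0,0,0,1]
    - [0.96,-0.43,0,0,0,0,1]
    - [0.96,-0.43,0,0,0,0,1]
    - [0.96,-0.43,0,0,0,0,1]
    - [0.96,-0.43,0,0,0,0,1]
    - [0.96,-0.43,0,0,0,0,1]
    - [0.96,-0.43,0,0,0,0,1]
  grip_force: 40

```text
time: 1.1
tool_pos: [398.6, -375.0, 244.8]
tcp_rot: [-179.9, 0.0, 21.8]
ft_force: [0.7, -0.2, 0.3]
finger_gap: 85.0
grip_force: 0.0
```

Request:
apply_moves:
  deltas:
    - [0.96,-0.43,0,0,0,0,1]
    - [0.96,-0.43,0,0,0,0,1]
    - [0.96,-0.43,0,0,0,0,1]
    - [0.96,-0.43,0,0,0,0,1]
    - [0.96,-0.43,0,0,0,0,1]
    - [0.96,-0.43,0,0,0,0,1]
    - [0.96,-0.43,0,0,0,0,1]
    - [0.96,-0.43,0,0,0,0,1]

```text
time: 2.1
tool_pos: [574.3, -193.8, 244.7]
tcp_rot: [-180.0, 0.0, 21.8]
ft_force: [0.8, 0.3, 0.9]
finger_gap: 85.1
grip_force: 0.0
```

Request:
apply_moves:
  deltas:
    - [0.95,-0.43,0,0,0,0,1]
    - [0.95,-0.43,0,0,0,0,1]
    - [0.93,-0.4,0,0,0,0,1]
    - [0,0,0,0,0,-0.47,1]
    - [0,0,0,0,0,0,1]

```text
time: 2.72
tool_pos: [638.6, -127.7, 244.5]
tcp_rot: [-180.0, 0.1, 23.9]
ft_force: [-0.5, -0.5, 0.0]
finger_gap: 84.9
grip_force: 0.0
```

```bash
python3 - <<'E'
from h import *; import cv2
np.set_printoptions(precision=1,suppress=True)
im=snapshot('scene')[:,:,::-1].copy(); cv2.imwrite('pics/s1.png',im)
s=sense(); print(s['tool_pos'],s['tcp_rot'],s['joint_pos'],s['time'])
print(proj('scene',(549,267,150)),proj('scene',(582,269,0)),proj('scene',(639.6,-127.8,110)))
# overlay check
def dots(pts,c):
    for p in pts: cv2.circle(M,tuple(np.int32((proj('scene',p)-[u0,v0])*k+k/2-.5)),1,c,-1)
def box(cx,cy,yaw,h,zs):
    a=np.radians(yaw);x=np.array([np.cos(a),np.sin(a)]);y=np.array([-x[1],x[0]])
    return [np.r_[np.array([cx,cy])+i*h*x+j*h*y,z] for i in(-1,1) for j in(-1,1) for z in zs]
out=[]
for (u0,v0,w,h,k) in((200,190,130,100,4),(350,225,130,130,4)):
    M=cv2.resize(im[v0:v0+h,u0:u0+w],None,fx=k,fy=k,interpolation=cv2.INTER_CUBIC)
    dots(box(639.6,-127.8,23.9,33,(0,110)),(0,0,255)); dots(box(541,-295.5,-46.7,36,(20,)),(0,255,0))
    a=np.radians(5); dots([(549-29*np.sin(a)*np.cos(t),267+29*np.cos(a)*np.cos(t),150+29*np.sin(t)) for t in np.linspace(0,6.28,24)],(0,255,255))
    dots([(582+42*np.cos(t),269+42*np.sin(t),0) for t in np.linspace(0,6.28,24)],(255,255,0))
    out.append(cv2.copyMakeBorder(M,0,520-h*k,0,0,cv2.BORDER_CONSTANT))
cv2.imwrite('pics/s1m.png',cv2.resize(np.hstack(out),(800,400)))
E
```

```text
[ 638.5 -128.1  244.7] [-180.     0.    23.9] [-15.8  15.4  76.3  -0.   88.3  50.3] 2.775
[283.2 181.9] [293.8 229.2] [386.4 243.1]
```

View pics/s1m.png

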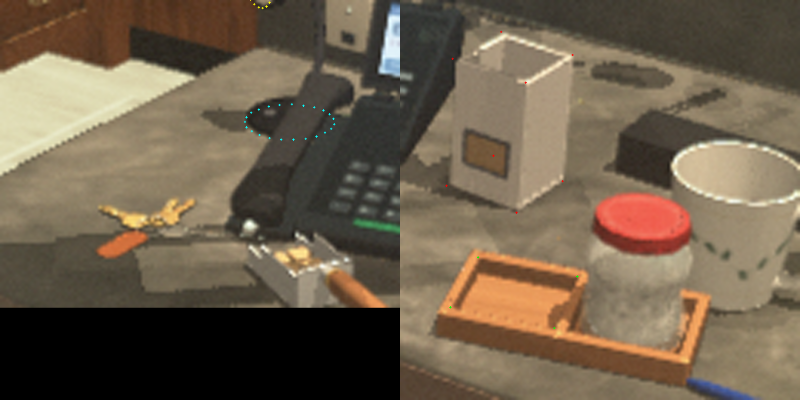

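The canister overlay agrees with the picture, and the label is on the wall I expected. My crop missed the lamp head, so I'll cut a new one. In the same step I'll lower and grip.

```bash
python3 - <<'E'
from h import *; import cv2
im=cv2.imread('pics/s1.png'); u0,v0,w,h,k=240,140,90,110,6
A=cv2.resize(im[v0:v0+h,u0:u0+w],None,fx=k,fy=k,interpolation=cv2.INTER_CUBIC)[:600]
M=A.copy()
for yaw,c in((0,(255,0,255)),(5,(0,255,255)),(10,(0,255,0))):
    a=np.radians(yaw)
    for t in np.linspace(0,6.28,40):
        p=(549-29*np.sin(a)*np.cos(t),267+29*np.cos(a)*np.cos(t),150+29*np.sin(t))
        cv2.circle(M,tuple(np.int32((proj('scene',p)-[u0,v0])*k+k/2-.5)),1,c,-1)
cv2.imwrite('pics/lamp.png',np.hstack([A[:,100:500],M[:,100:500]]))
E
```

```text
(no output)
```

View pics/lamp.png

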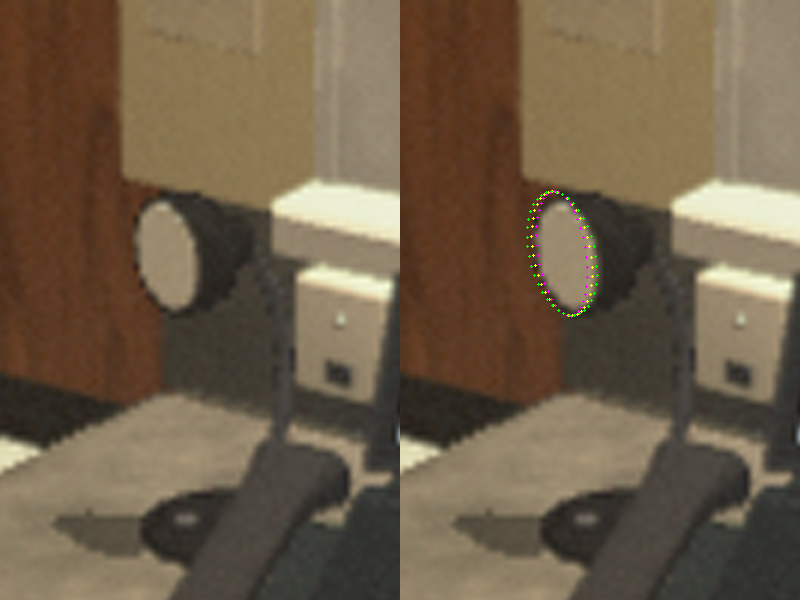

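Request:
apply_moves:
  deltas:
    - [0.03,0,0.9,0,0,0,1]
    - [0,0,0.9,0,0,0,1]
    - [0,0,0.9,0,0,0,1]
    - [0,0,0.9,0,0,0,1]
    - [0,0,0.9,0,0,0,1]
    - [0,0,0.9,0,0,0,1]
    - [0,0,0.1,0,0,0,1]
    - [0,0,0,0,0,0,0.6]
  grip_force: 40

```text
time: 3.78
tool_pos: [639.7, -128.1, 81.0]
tcp_rot: [180.0, -0.0, 23.9]
ft_force: [0.3, -0.3, 0.9]
finger_gap: 70.2
grip_force: 0.0
```

Request:
apply_moves:
  deltas:
    - [0,0,0,0,0,0,0.4]
    - [0,0,0,0,0,0,0.4]
    - [0,0,0,0,0,0,0.4]
    - [0,0,0,0,0,0,0.4]

```text
time: 4.28
tool_pos: [640.3, -128.0, 81.6]
tcp_rot: [179.9, -0.1, 23.9]
ft_force: [-2.2, -0.7, 5.4]
finger_gap: 65.6
grip_force: 45.6
```

```bash
python3 - <<'E'
from h import *; import cv2
from scipy.optimize import least_squares
im=cv2.imread('pics/s1.png').astype(float); u0,v0=270,165
k=8;A=cv2.resize(im[165:200,256:285],None,fx=k,fy=k,interpolation=cv2.INTER_CUBIC)
# bright & grey (low saturation): blue channel separates from wood and dark
m=np.uint8((A[:,:,0]>95))
n,l,st,ce=cv2.connectedComponentsWithStats(m); i=l[int((182.5-165)*k),int((268-256)*k)]
c=max(cv2.findContours(np.uint8(l==i),0,1)[0],key=len)[:,0]
print(st[i],n); e=cv2.fitEllipse(c); print(e)
P=cv2.ellipse2Poly((0,0),(1,1),0,0,360,360) 
C=(c-(k/2-.5))/k+[256,165]
def ell(p):
    a=np.radians(p[2]); return cv2.fitEllipse(np.float32([proj('scene',(p[0]-25*np.sin(a)*np.cos(t),p[1]+25*np.cos(a)*np.cos(t),p[3]+25*np.sin(t))) for t in np.linspace(0,6.2,40)]))
for yaw in(0,4,8,12): print(yaw,ell((549,267,yaw,150)))
e=cv2.fitEllipse(np.float32(C)); print(e)
for p in((549,266),(549,265),(551,264)): print(p,ell((*p,8,150))[0])
E
```

```text
[    0     0   232   280 60683] 2
((111.87430572509766, 139.92507934570312), (263.73248291015625, 338.08837890625), 179.5348358154297)Traceback (most recent call last):
  File "<stdin>", line 10, in <module>
cv2.error: OpenCV(4.12.0) /io/opencv/modules/imgproc/src/drawing.cpp:953: error: (-215:Assertion failed) 0 < delta && delta <= 180 in function 'ellipse2Poly'
```

```bash
python3 - <<'E'
from h import *; import cv2
im=cv2.imread('pics/s1.png'); print(im[170:196:3,258:280,0])
k=8;A=cv2.resize(im[165:200,256:282],None,fx=k,fy=k,interpolation=cv2.INTER_CUBIC)[:,:,0]
def ell(p):
    a=np.radians(p[2]); return cv2.fitEllipse(np.float32([proj('scene',(p[0]-25*np.sin(a)*np.cos(t),p[1]+25*np.cos(a)*np.cos(t),150+25*np.sin(t))) for t in np.linspace(0,6.2,40)]))
v=int(A[int(17.5*8),int(12*8)]); th=(v+45)/2; print(v,th)
n,l,st,ce=cv2.connectedComponentsWithStats(np.uint8(A>th)); i=l[140,96]
c=max(cv2.findContours(np.uint8(l==i),0,1)[0],key=len)[:,0]
print(st[i]); print(cv2.fitEllipse(np.float32((c-(k/2-.5))/k+[256,165])))
for yaw in(0,4,8,12): print(yaw,ell((549,267,yaw)))
for p in((549,265),(552,265)): print(p,ell((*p,8))[0])
E
```

```text
[[31 36 29 29 32 30 27 30 31 31 34 33 32 32 29 32 35 30 33 24 40 41]
 [34 29 31 33 30 35 36 30 33 37 36 30 29 25 23 35 36 36 33 25 29 34]
 [30 34 34 33 32 33 32 34 32 34 33 32 30 26 34 32 37 34 34 36 29 29]
 [29 32 36 33 35 32 30 38 32 31 32 36 28 32 30 37 32 35 32 34 35 83]
 [31 31 34 31 31 33 31 33 32 34 38 31 36 31 35 29 36 36 34 39 34 61]
 [29 28 34 33 36 35 38 36 36 33 33 34 36 35 33 35 36 41 40 34 39 30]
 [23 32 31 40 36 34 29 41 30 33 33 35 35 33 34 33 31 32 37 36 35 32]
 [28 34 35 32 33 38 37 38 33 32 36 38 36 37 27 33 26 36 36 35 37 30]
 [33 32 38 32 35 30 31 35 37 34 32 37 39 37 38 42 35 32 39 35 35 38]]
37 41.0
[    0     0   208   280 53826]
((267.7095947265625, 182.84640502929688), (28.461462020874023, 41.687740325927734), 173.82627868652344)
0 ((283.25213623046875, 181.8876495361328), (6.82956075668335, 18.090383529663086), 171.3478546142578)
4 ((283.2568359375, 181.88540649414062), (7.900240421295166, 18.092960357666016), 169.765869140625)
8 ((283.260498046875, 181.88296508789062), (8.932072639465332, 18.095592498779297), 168.0791473388672)
12 ((283.26312255859375, 181.88038635253906), (9.920013427734375, 18.098268508911133), 166.26278686523438)
(549, 265) (283.552001953125, 182.09878540039062)
(552, 265) (284.5421447753906, 181.95443725585938)
```

```bash
python3 - <<'E'
from h import *; import cv2
im=cv2.imread('pics/s1.png')
k=8;A=cv2.resize(im[168:198,272:297],None,fx=k,fy=k,interpolation=cv2.INTER_CUBIC)[:,:,0]
v=int(A[int(14.5*8),int(12.5*8)]); th=(v+45)/2; print(v,th)
n,l,st,ce=cv2.connectedComponentsWithStats(np.uint8(A>th)); i=l[116,100]
c=max(cv2.findContours(np.uint8(l==i),0,1)[0],key=len)[:,0]
print(st[i]); print(cv2.fitEllipse(np.float32((c-(k/2-.5))/k+[272,168])))
E
```

```text
110 77.5
[  59   44   81  144 8563]
((284.08087158203125, 182.0718231201172), (9.368824005126953, 17.89583969116211), 168.49945068359375)
```

Request:
apply_moves:
  deltas:
    - [0,0,-1,0,0,0,0.4]
    - [0,0,-0.9,0,0,-1,0.4]
    - [0,0,-0.9,0,0,-1,0.4]
    - [0,0,-0.9,0,0,-1,0.4]
    - [0,0,-0.9,0,0,-1,0.4]
    - [0,0,-0.9,0,0,-1,0.4]
    - [0,0,-0.9,0,0,-1,0.4]

```text
time: 5.15
tool_pos: [639.1, -127.6, 272.3]
tcp_rot: [-179.9, 0.0, 51.6]
ft_force: [-0.3, -0.5, -3.0]
finger_gap: 65.5
grip_force: 46.0
```

Request:
apply_moves:
  deltas:
    - [0.5,-0.93,0,0,0,0,0.4]
    - [0.5,-0.93,0,0,0,0,0.4]
    - [0.5,-0.93,0,0,0,0,0.4]
    - [0.5,-0.93,0,0,0,0,0.4]
    - [0.5,-0.93,0,0,0,0,0.4]
    - [0.5,-0.93,0,0,0,0,0.4]
    - [0.5,-0.93,0,0,0,0,0.4]
    - [0.5,-0.93,0,0,0,0,0.4]

```text
time: 6.15
tool_pos: [539.1, 106.1, 271.6]
tcp_rot: [-179.9, 0.0, 51.4]
ft_force: [0.9, 0.8, -3.1]
finger_gap: 65.5
grip_force: 46.2
```

Request:
apply_moves:
  deltas:
    - [0.5,-0.93,0,0,0,0,0.4]
    - [0.5,-0.93,0,0,0,0,0.4]
    - [0.5,-0.93,0,0,0,0,0.4]
    - [0.5,-0.93,0,0,0,0,0.4]

```text
time: 6.65
tool_pos: [489.3, 222.6, 271.7]
tcp_rot: [-180.0, 0.0, 51.4]
ft_force: [-0.5, 0.2, -2.4]
finger_gap: 65.7
grip_force: 46.2
```

Request:
apply_moves:
  deltas:
    - [0,0,0,0,0,-1,0.4]
    - [0,0,0,0,0,-1,0.4]
    - [0,0,0,0,0,-1,0.4]
    - [0,0,0,0,0,-1,0.4]
    - [0,0,0,0,0,-1,0.4]
    - [0,0,0,0,0,-1,0.4]
    - [0,0,0,0,0,-1,0.4]
    - [0,0,0,0,0,-1,0.4]

```text
time: 7.65
tool_pos: [489.7, 221.6, 271.6]
tcp_rot: [-179.9, 0.0, 88.2]
ft_force: [0.2, -0.3, -2.5]
finger_gap: 65.6
grip_force: 46.3
```

Request:
apply_moves:
  deltas:
    - [0,0,0,0,0,-1,0.4]
    - [0,0,0,0,0,-1,0.4]
    - [0,0,0,0,0,-1,0.4]
    - [0,0,0,0,0,-1,0.4]
    - [0,0,0,0,0,-1,0.4]
    - [0,0,0,0,0,-1,0.4]
    - [0,0,0,0,0,-1,0.4]
    - [0,0,0,0,0,-1,0.4]

```text
time: 8.65
tool_pos: [489.7, 221.6, 271.6]
tcp_rot: [-179.9, -0.0, 124.9]
ft_force: [0.0, 0.3, -2.9]
finger_gap: 65.4
grip_force: 46.3
```

Request:
apply_moves:
  deltas:
    - [0,0,0,0,0,-1,0.4]
    - [0,0,0,0,0,-1,0.4]
    - [0,0,0,0,0,-1,0.4]
    - [0,0,0,0,0,-1,0.4]
    - [0,0,0,0,0,-1,0.4]
    - [0,0,0,0,0,-1,0.4]
    - [0,0,0,0,0,-1,0.4]
    - [0,0,0,0,0,-1,0.4]

```text
time: 9.65
tool_pos: [489.7, 221.6, 271.6]
tcp_rot: [-180.0, -0.1, 161.6]
ft_force: [0.4, 0.5, -2.6]
finger_gap: 65.4
grip_force: 46.3
```

Request:
apply_moves:
  deltas:
    - [0,0,0,0,0,-1,0.4]
    - [0,0,0,0,0,-1,0.4]
    - [0,0,0,0,0,-1,0.4]
    - [0,0,0,0,0,-1,0.4]
    - [0,0,0,0,0,-1,0.4]
    - [0,0,0,0,0,-0.87,0.4]

```text
time: 10.4
tool_pos: [489.7, 221.6, 271.6]
tcp_rot: [-180.0, -0.1, -171.5]
ft_force: [0.7, -0.2, -3.2]
finger_gap: 65.5
grip_force: 46.3
```

Request:
apply_moves:
  deltas:
    - [0.04,0.29,0.8,0,0,0,0.4]
    - [0.04,0.29,0.8,0,0,0,0.4]
    - [0.04,0.29,0.8,0,0,0,0.4]
    - [0.04,0.29,0.79,0,0,0,0.4]
    - [0,0,0,0,0,0,0.4]
    - [0,0,0,0,0,0,0.4]

```text
time: 11.15
tool_pos: [480.6, 255.3, 177.3]
tcp_rot: [-180.0, 0.0, -171.7]
ft_force: [-0.1, -0.1, -1.8]
finger_gap: 65.7
grip_force: 46.3
```

```bash
python3 - <<'E'
from h import *; import cv2
np.set_printoptions(precision=1,suppress=True)
s=sense(); print(s['tool_pos'],s['tcp_rot'],s['joint_pos'])
S=snapshot('scene')[:,:,::-1]; T=snapshot('top')[:,:,::-1]
a=cv2.resize(T[180:290,130:240],None,fx=4,fy=4,interpolation=cv2.INTER_CUBIC)
b=cv2.resize(S[120:260,230:320],None,fx=4,fy=4,interpolation=cv2.INTER_CUBIC)
M=np.zeros((560,800,3),np.uint8); M[:440,:440]=a; M[:,440:]=b; cv2.imwrite('pics/show1.png',M)
E
```

```text
[480.6 255.3 177.3] [-180.     0.  -171.7] [ 22.6   1.2  99.   -0.   79.7 -75.7]
```

View pics/show1.png

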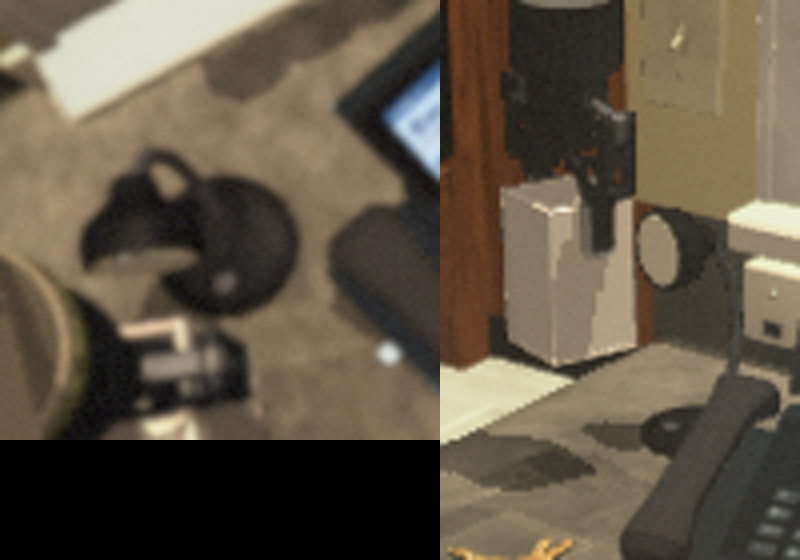

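The label wall faces the lens across a gap of about 4 cm, centred and flat-on (top view: front edge at about (150,325), lens edge at (140,260)). I'll pause here and then turn the canister half round.

Request:
apply_moves:
  deltas:
    - [0,0,0.04,0,0,0,0.4]
    - [0,0,0,0,0,0,0.4]
    - [0,0,0,0,0,0,0.4]
    - [0,0,0,0,0,0,0.4]
    - [0,0,0,0,0,0,0.4]
    - [0,0,0,0,0,0,0.4]
    - [0,0,0,0,0,0,0.4]
    - [0,0,0,0,0,0,0.4]

```text
time: 12.25
tool_pos: [480.3, 255.5, 175.4]
tcp_rot: [-180.0, -0.0, -171.7]
ft_force: [0.4, -0.1, -3.0]
finger_gap: 65.6
grip_force: 46.3
```

Request:
apply_moves:
  deltas:
    - [0,0,0,0,0,1,0.4]
    - [0,0,0,0,0,1,0.4]
    - [0,0,0,0,0,1,0.4]
    - [0,0,0,0,0,1,0.4]
    - [0,0,0,0,0,1,0.4]
    - [0,0,0,0,0,1,0.4]
    - [0,0,0,0,0,1,0.4]
    - [0,0,0,0,0,1,0.4]

```text
time: 13.25
tool_pos: [480.3, 255.5, 175.4]
tcp_rot: [180.0, 0.0, 151.5]
ft_force: [0.6, -0.4, -2.5]
finger_gap: 66.0
grip_force: 46.4
```

Request:
apply_moves:
  deltas:
    - [0,0,0,0,0,1,0.4]
    - [0,0,0,0,0,1,0.4]
    - [0,0,0,0,0,1,0.4]
    - [0,0,0,0,0,1,0.4]
    - [0,0,0,0,0,1,0.4]
    - [0,0,0,0,0,1,0.4]
    - [0,0,0,0,0,1,0.4]
    - [0,0,0,0,0,1,0.4]

```text
time: 14.25
tool_pos: [480.3, 255.5, 175.4]
tcp_rot: [180.0, -0.0, 114.8]
ft_force: [-0.5, -0.4, -2.9]
finger_gap: 66.1
grip_force: 46.4
```

Request:
apply_moves:
  deltas:
    - [0,0,0,0,0,1,0.4]
    - [0,0,0,0,0,1,0.4]
    - [0,0,0,0,0,1,0.4]
    - [0,0,0,0,0,1,0.4]
    - [0,0,0,0,0,1,0.4]
    - [0,0,0,0,0,1,0.4]
    - [0,0,0,0,0,1,0.4]
    - [0,0,0,0,0,1,0.4]

```text
time: 15.25
tool_pos: [480.3, 255.5, 175.4]
tcp_rot: [-180.0, -0.0, 78.2]
ft_force: [-0.9, 0.3, -3.0]
finger_gap: 65.4
grip_force: 46.4
```

Request:
apply_moves:
  deltas:
    - [0,0,0,0,0,1,0.4]
    - [0,0,0,0,0,1,0.4]
    - [0,0,0,0,0,1,0.4]
    - [0,0,0,0,0,1,0.4]
    - [0,0,0,0,0,1,0.4]
    - [0,0,0,0,0,1,0.4]
    - [0,0,0,0,0,1,0.4]
    - [0,0,0,0,0,1,0.4]

```text
time: 16.25
tool_pos: [480.3, 255.5, 175.4]
tcp_rot: [-180.0, 0.0, 41.5]
ft_force: [0.0, -0.8, -2.9]
finger_gap: 65.7
grip_force: 46.4
```

Request:
apply_moves:
  deltas:
    - [0,0,0,0,0,1,0.4]
    - [0,0,0,0,0,1,0.4]
    - [0,0,0,0,0,1,0.4]
    - [0,0,0,0,0,1,0.4]
    - [0,0,0,0,0,1,0.4]
    - [0,0,0,0,0,1,0.4]
    - [0,0,0,0,0,1,0.4]
    - [0,0,0,0,0,0.25,0.4]

```text
time: 17.25
tool_pos: [480.3, 255.5, 175.4]
tcp_rot: [180.0, 0.0, 8.4]
ft_force: [0.7, 0.6, -2.5]
finger_gap: 65.3
grip_force: 46.4
```

Request:
apply_moves:
  deltas:
    - [0,0,0,0,0,0,0.4]
    - [0,0,0,0,0,0,0.4]
    - [0,0,0,0,0,0,0.4]
    - [0,0,0,0,0,0,0.4]
    - [0,0,0,0,0,0,0.4]
    - [0,0,0,0,0,0,0.4]
    - [0,0,0,0,0,0,0.4]
    - [0,0,0,0,0,0,0.4]

```text
time: 18.25
tool_pos: [480.3, 255.5, 175.4]
tcp_rot: [-180.0, 0.0, 8.4]
ft_force: [-0.7, 0.5, -3.3]
finger_gap: 65.6
grip_force: 46.4
```

```bash
python3 - <<'E'
from h import *; import cv2
np.set_printoptions(precision=1,suppress=True)
s=sense(); print(s['tool_pos'],s['tcp_rot'],s['joint_pos'])
cv2.imwrite('pics/show2.png',snapshot('scene')[:,:,::-1])
E
```

```text
[480.3 255.5 175.4] [-180.     0.     8.4] [ 22.6   1.3  99.1   0.   79.6 104.2]
```

Request:
apply_moves:
  deltas:
    - [-0.5,0,1,0,0,0,0.4]
    - [-0.5,0,1,0,0,0,0.4]
    - [-0.5,0,0.8,0,0,0,0.4]
    - [0,0,0.2,0,0,0,0.4]
    - [0,0,0.07,0,0,0,0.4]
    - [0,0,0.03,0,0,0,0.4]
    - [0,0,0,0,0,0,0.4]

```text
time: 19.18
tool_pos: [436.9, 249.2, 83.4]
tcp_rot: [-180.0, -0.1, 8.4]
ft_force: [-0.6, 0.0, -2.3]
finger_gap: 65.5
grip_force: 46.3
```

Request:
apply_moves:
  deltas:
    - [0,0,0.04,0,0,0,0.4]
    - [0,0,0.03,0,0,0,0.4]
    - [0,0,0,0,0,0,0.4]

```text
time: 19.55
tool_pos: [436.6, 249.2, 81.6]
tcp_rot: [-180.0, -0.1, 8.4]
ft_force: [-2.9, -0.1, 6.4]
finger_gap: 65.7
grip_force: 46.7
```

Request:
apply_moves:
  deltas:
    - [0,0,0,0,0,0,1]
    - [0,0,0,0,0,0,1]
    - [0,0,0,0,0,0,1]
    - [0,0,0,0,0,0,1]
    - [0,0,-0.5,0,0,0,1]
    - [0,0,-0.8,0,0,0,1]
    - [0,0,-0.7,0,0,0,1]

```text
time: 20.42
tool_pos: [436.2, 249.1, 142.3]
tcp_rot: [-180.0, -0.1, 8.4]
ft_force: [-0.3, -0.2, 1.1]
finger_gap: 85.3
grip_force: 0.0
```

Request:
apply_moves:
  deltas:
    - [0,0,0,0,0,-1,1]
    - [0,0,0,0,0,-1,1]
    - [0,0,0,0,0,-1,1]
    - [0,0,0,0,0,-1,1]
    - [0,0,0,0,0,-1,1]
    - [0,0,0,0,0,-1,1]
    - [0,0,0,0,0,-1,1]
    - [0,0,0,0,0,-1,1]

```text
time: 21.42
tool_pos: [436.1, 249.0, 141.5]
tcp_rot: [180.0, -0.1, 45.2]
ft_force: [0.1, 0.0, -1.2]
finger_gap: 85.8
grip_force: 0.0
```

Request:
apply_moves:
  deltas:
    - [0,0,0,0,0,-1,1]
    - [0,0,0,0,0,-1,1]
    - [0,0,0,0,0,-1,1]
    - [0,0,0,0,0,-1,1]
    - [0,0,0,0,0,-1,1]
    - [0,0,0,0,0,-1,1]
    - [0,0,0,0,0,-1,1]
    - [0,0,0,0,0,-1,1]

```text
time: 22.42
tool_pos: [436.2, 249.0, 141.6]
tcp_rot: [179.9, -0.0, 81.9]
ft_force: [-1.1, -0.2, -0.1]
finger_gap: 85.5
grip_force: 0.0
```

Request:
apply_moves:
  deltas:
    - [0,0,0,0,0,-1,1]
    - [0,0,0,0,0,-1,1]
    - [0,0,0,0,0,-1,1]
    - [0,0,0,0,0,-0.63,1]
    - [0,0,0,0,0,0,1]

```text
time: 23.05
tool_pos: [436.1, 249.0, 141.4]
tcp_rot: [179.9, -0.0, 98.4]
ft_force: [0.5, 0.4, -0.7]
finger_gap: 85.4
grip_force: 0.0
```

```bash
python3 - <<'E'
from h import *; import cv2
np.set_printoptions(precision=1,suppress=True)
s=sense(); print(s['tool_pos'],s['tcp_rot'],s['joint_pos'],s['time'])
S=snapshot('scene')[:,:,::-1]; T=snapshot('top')[:,:,::-1]
a=cv2.resize(T[220:350,130:230],None,fx=4,fy=4,interpolation=cv2.INTER_CUBIC)
b=cv2.resize(S[140:280,210:310],None,fx=4,fy=4,interpolation=cv2.INTER_CUBIC)
M=np.zeros((560,800,3),np.uint8); M[:520,:400]=a; M[:,400:]=b; cv2.imwrite('pics/regrasp.png',M)
E
```

```text
[436.1 249.  141.4] [179.9  -0.   98.4] [ 23.9  -3.5 107.6  -0.   75.9  15.5] 23.05
```

View pics/regrasp.png

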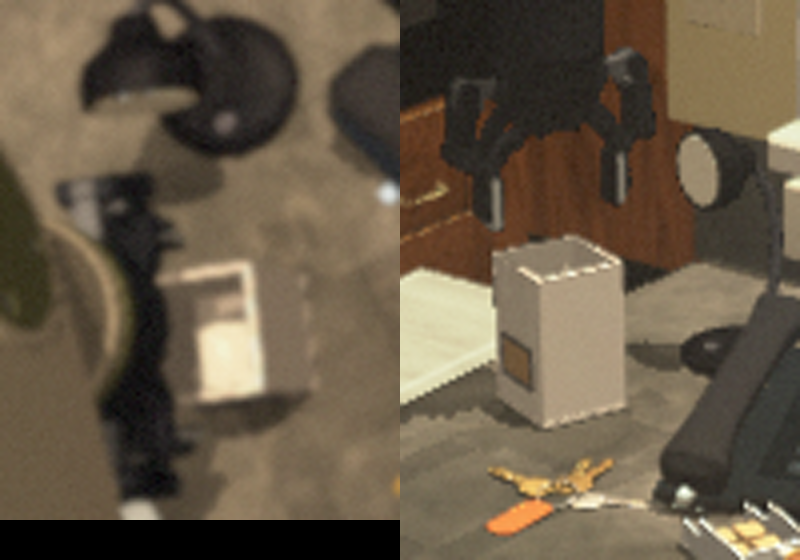

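The canister stands upright at about (205,320) in the top view, between the open fingers, which now line up with the label and back walls.

Request:
apply_moves:
  deltas:
    - [0,0,0.8,0,0,0,1]
    - [0,0,0.8,0,0,0,1]
    - [0,0,0.4,0,0,0,1]
    - [0,0,0,0,0,0,0.6]
    - [0,0,0,0,0,0,0.4]
    - [0,0,0,0,0,0,0.4]
    - [0,0,0,0,0,0,0.4]
    - [0,0,0,0,0,0,0.4]

```text
time: 24.15
tool_pos: [435.9, 249.0, 80.7]
tcp_rot: [180.0, -0.0, 98.4]
ft_force: [-0.4, 0.1, -0.1]
finger_gap: 65.7
grip_force: 48.2
```

Request:
apply_moves:
  deltas:
    - [0,0,-0.6,0,0,0,0.4]
    - [0,0,-0.5,0,0,1,0.4]
    - [0,0,-0.5,0,0,1,0.4]
    - [0,0,-0.5,0,0,1,0.4]
    - [0,0,-0.5,0,0,1,0.4]
    - [0,0,-0.5,0,0,1,0.4]
    - [0,0,0,0,0,1,0.4]
    - [0,0,0,0,0,1,0.4]

```text
time: 25.15
tool_pos: [436.2, 249.1, 175.0]
tcp_rot: [179.9, -0.1, 66.2]
ft_force: [-0.1, -0.7, -2.8]
finger_gap: 65.5
grip_force: 48.2
```

Request:
apply_moves:
  deltas:
    - [0,0,0,0,0,1,0.4]
    - [0,0,0,0,0,1,0.4]
    - [0,0,0,0,0,1,0.4]
    - [0,0,0,0,0,1,0.4]
    - [0,0,0,0,0,1,0.4]
    - [0,0,0,0,0,1,0.4]
    - [0,0,0,0,0,1,0.4]
    - [0,0,0,0,0,1,0.4]

```text
time: 26.15
tool_pos: [436.0, 249.0, 174.6]
tcp_rot: [180.0, -0.1, 29.5]
ft_force: [-0.3, -0.2, -3.1]
finger_gap: 65.7
grip_force: 48.1
```

Request:
apply_moves:
  deltas:
    - [0,0,0,0,0,1,0.4]
    - [0,0,0,0,0,1,0.4]
    - [0,0,0,0,0,1,0.4]
    - [0,0,0,0,0,1,0.4]
    - [0,0,0,0,0,0.62,0.4]
    - [0.75,0,0,0,0,0,0.4]
    - [0.73,0,0,0,0,0,0.4]
    - [0,0,0,0,0,0,0.4]

```text
time: 27.15
tool_pos: [480.9, 255.5, 174.5]
tcp_rot: [-180.0, -0.1, 8.4]
ft_force: [-0.5, -0.4, -3.5]
finger_gap: 65.7
grip_force: 48.1
```

Request:
apply_moves:
  deltas:
    - [0,0,-0.04,0,0,0,0.4]
    - [0,0,0,0,0,0,0.4]
    - [0,0,0,0,0,0,0.4]
    - [0,0,0,0,0,0,0.4]
    - [0,0,0,0,0,0,0.4]
    - [0,0,0,0,0,0,0.4]
    - [0,0,0,0,0,0,0.4]
    - [0,0,0,0,0,0,0.4]

```text
time: 28.15
tool_pos: [479.7, 255.4, 174.5]
tcp_rot: [180.0, 0.0, 8.5]
ft_force: [1.0, 0.4, -1.9]
finger_gap: 65.4
grip_force: 48.1
```

```bash
python3 - <<'E'
from h import *; import cv2
S=snapshot('scene')[:,:,::-1]; T=snapshot('top')[:,:,::-1]
a=cv2.resize(T[180:290,130:240],None,fx=4,fy=4,interpolation=cv2.INTER_CUBIC)
b=cv2.resize(S[120:260,230:320],None,fx=4,fy=4,interpolation=cv2.INTER_CUBIC)
M=np.zeros((560,800,3),np.uint8); M[:440,:440]=a; M[:,440:]=b; cv2.imwrite('pics/show3.png',M)
E
```

```text
(no output)
```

View pics/show3.png

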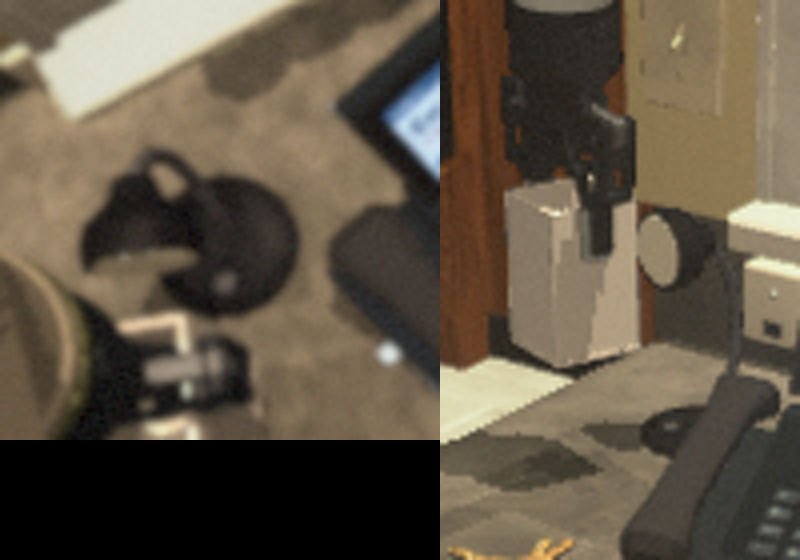

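Request:
apply_moves:
  deltas:
    - [0,0,0,0,0,-1,0.4]
    - [0,0,0,0,0,-1,0.4]
    - [0,0,0,0,0,-1,0.4]
    - [0,0,0,0,0,-1,0.4]
    - [0,0,0,0,0,-1,0.4]
    - [0,0,0,0,0,-1,0.4]
    - [0,0,0,0,0,-1,0.4]
    - [0,0,0,0,0,-1,0.4]

```text
time: 29.25
tool_pos: [479.7, 255.4, 174.5]
tcp_rot: [-180.0, -0.0, 45.3]
ft_force: [-0.6, -0.1, -2.4]
finger_gap: 65.1
grip_force: 48.1
```

Request:
apply_moves:
  deltas:
    - [0,0,0,0,0,-1,0.4]
    - [0,0,0,0,0,-1,0.4]
    - [0,0,0,0,0,-1,0.4]
    - [0,0,0,0,0,-1,0.4]
    - [0,0,0,0,0,-1,0.4]
    - [0,0,0,0,0,-1,0.4]
    - [0,0,0,0,0,-1,0.4]
    - [0,0,0,0,0,-1,0.4]

```text
time: 30.25
tool_pos: [479.7, 255.4, 174.5]
tcp_rot: [180.0, 0.0, 82.0]
ft_force: [1.0, -0.2, -2.3]
finger_gap: 65.9
grip_force: 48.1
```

Request:
apply_moves:
  deltas:
    - [0,0,0,0,0,-1,0.4]
    - [0,0,0,0,0,-1,0.4]
    - [0,0,0,0,0,-1,0.4]
    - [0,0,0,0,0,-1,0.4]
    - [0,0,0,0,0,-1,0.4]
    - [0,0,0,0,0,-1,0.4]
    - [0,0,0,0,0,-1,0.4]
    - [0,0,0,0,0,-1,0.4]

```text
time: 31.25
tool_pos: [479.7, 255.4, 174.5]
tcp_rot: [-180.0, 0.0, 118.6]
ft_force: [0.5, -0.4, -2.7]
finger_gap: 66.0
grip_force: 48.1
```

Request:
apply_moves:
  deltas:
    - [0,0,0,0,0,-1,0.4]
    - [0,0,0,0,0,-1,0.4]
    - [0,0,0,0,0,-1,0.4]
    - [0,0,0,0,0,-1,0.4]
    - [0,0,0,0,0,-1,0.4]
    - [0,0,0,0,0,-1,0.4]
    - [0,0,0,0,0,-1,0.4]
    - [0,0,0,0,0,-1,0.4]

```text
time: 32.25
tool_pos: [479.7, 255.4, 174.5]
tcp_rot: [180.0, 0.0, 155.3]
ft_force: [-0.1, -0.5, -2.2]
finger_gap: 65.6
grip_force: 48.1
```

Request:
apply_moves:
  deltas:
    - [0,0,0,0,0,-1,0.4]
    - [0,0,0,0,0,-1,0.4]
    - [0,0,0,0,0,-1,0.4]
    - [0,0,0,0,0,-1,0.4]
    - [0,0,0,0,0,-1,0.4]
    - [0,0,0,0,0,-1,0.4]
    - [0,0,0,0,0,-1,0.4]
    - [0,0,0,0,0,-0.27,0.4]

```text
time: 33.25
tool_pos: [479.7, 255.4, 174.5]
tcp_rot: [-180.0, -0.0, -171.5]
ft_force: [-0.3, -0.1, -2.8]
finger_gap: 65.3
grip_force: 48.1
```

Request:
apply_moves:
  deltas:
    - [0,0,0,0,0,0,0.4]
    - [0,0,0,0,0,0,0.4]
    - [0,0,0,0,0,0,0.4]
    - [0,0,0,0,0,0,0.4]
    - [0,0,0,0,0,0,0.4]
    - [0,0,0,0,0,0,0.4]
    - [0,0,0,0,0,0,0.4]
    - [0,0,0,0,0,0,0.4]

```text
time: 34.25
tool_pos: [479.7, 255.4, 174.5]
tcp_rot: [180.0, 0.0, -171.5]
ft_force: [-0.3, 0.2, -2.4]
finger_gap: 65.5
grip_force: 48.1
```

```bash
cat > fit.py <<'E'
from h import *; import cv2
from scipy.optimize import minimize
k=4
def mask(fn,u0,v0,w,h):
    A=cv2.resize(cv2.imread(fn)[v0:v0+h,u0:u0+w],None,fx=k,fy=k,interpolation=cv2.INTER_CUBIC)
    H=cv2.cvtColor(A,cv2.COLOR_BGR2HSV); return ((H[:,:,0]>4)&(H[:,:,0]<18)&(H[:,:,1]>140)&(H[:,:,2]>50))
V=[('top','pics/top0.png',395,195,105,100,(465,228,27,27)),('scene','pics/s1.png',355,290,110,70,(428,310,24,34))]
D=[]
for n,fn,u0,v0,w,h,ig in V:
    m=mask(fn,u0,v0,w,h); I=np.ones_like(m,np.uint8)
    cv2.ellipse(I,(int((ig[0]-u0)*k),int((ig[1]-v0)*k)),(ig[2]*k,ig[3]*k),0,0,360,0,-1)
    # closing fills dark inner walls
    m=cv2.morphologyEx(np.uint8(m),cv2.MORPH_CLOSE,np.ones((29,29))); D.append((n,u0,v0,m,I)); print(n,m.sum()/16)
def box(p,z):
    a=np.radians(p[2]);x=np.array([np.cos(a),np.sin(a)]);y=np.array([-x[1],x[0]])
    return [np.r_[np.array(p[:2])+i*x+j*y,zz] for i in(-45,127) for j in(-46,46) for zz in z]
def cost(p,vs=D):
    c=0
    for n,u0,v0,m,I in vs:
        P=np.array([(proj(n,q)-[u0,v0])*k+k/2-.5 for q in box(p,(0,20))]); M=np.zeros_like(I)
        cv2.fillConvexPoly(M,np.int32(cv2.convexHull(np.float32(P))*16),1,shift=4)
        c+=((M!=m)&(I>0)).sum()/(m&I).sum()
    return c
for vs in(D,D[:1],D[1:]):
    r=minimize(cost,(541,-295.5,-46.7),args=(vs,),method='Nelder-Mead',options=dict(initial_simplex=[(541,-295.5,-46.7),(545,-295,-46.7),(541,-291,-46.7),(541,-295,-44)])); print(r.x,r.fun)
E
python3 fit.py
```

```text
top 2648.6875
scene 1923.5625
[ 542.83103788 -294.86257333  -45.61815195] 0.16087383810016692
[ 542.8896073  -295.10440238  -47.08466384] 0.04185792349726776Traceback (most recent call last):
  File "fit.py", line 25, in <module>
    r=minimize(cost,(541,-295.5,-46.7),args=(vs,),method='Nelder-Mead',options=dict(initial_simplex=[(541,-295.5,-46.7),(545,-295,-46.7),(541,-291,-46.7),(541,-295,-44)])); print(r.x,r.fun)
    res = _minimize_neldermead(fun, x0, args, callback, bounds=bounds,
                               **options)
    fxr = func(xr)
    fx = function(np.copy(x), *(wrapper_args + args))
  File "fit.py", line 20, in cost
    P=np.array([(proj(n,q)-[u0,v0])*k+k/2-.5 for q in box(p,(0,20))]); M=np.zeros_like(I)
                 ~~~~^^^^^
  File "h.py", line 10, in proj
    c,f,R=cam(n); q=R.T@(np.array(p)-c['origin']); return np.array([c['cx']-f*q[0]/q[2],c['cy']+f*q[1]/q[2]])
          ~~~^^^
  File "h.py", line 5, in cam
    c=camera_info(n); return c,240/np.tan(np.radians(c['vertical_fov']/2)),Ro.from_euler('xyz',c['rotation'],degrees=True).as_matrix()
ValueError: time passes only in moves, steps and waits
```

Request:
apply_moves:
  deltas:
    - [0,0,-0.5,0,0,1,0.4]
    - [0,0,-0.5,0,0,1,0.4]
    - [0,0,-0.5,0,0,1,0.4]
    - [0,0,-0.5,0,0,1,0.4]
    - [0,0,-0.5,0,0,1,0.4]
    - [0,0,-0.4,0,0,1,0.4]
    - [0,0,0,0,0,1,0.4]
    - [0,0,0,0,0,1,0.4]

```text
time: 35.25
tool_pos: [479.8, 255.4, 261.8]
tcp_rot: [180.0, 0.0, 151.6]
ft_force: [-0.3, 0.2, -2.6]
finger_gap: 65.7
grip_force: 48.1
```

Request:
apply_moves:
  deltas:
    - [0,0,0,0,0,1,0.4]
    - [0,0,0,0,0,1,0.4]
    - [0,0,0,0,0,1,0.4]
    - [0,0,0,0,0,1,0.4]
    - [0,0,0,0,0,0.04,0.4]

```text
time: 35.88
tool_pos: [479.7, 255.4, 261.5]
tcp_rot: [-180.0, -0.0, 133.3]
ft_force: [0.3, -0.5, -2.9]
finger_gap: 65.4
grip_force: 48.1
```

Request:
apply_moves:
  deltas:
    - [-0.99,-0.74,0,0,0,0,0.4]
    - [-0.99,-0.74,0,0,0,0,0.4]
    - [-0.99,-0.74,0,0,0,0,0.4]
    - [-0.99,-0.74,0,0,0,0,0.4]
    - [-0.99,-0.74,0,0,0,0,0.4]
    - [-0.99,-0.74,0,0,0,0,0.4]
    - [-0.99,-0.74,0,0,0,0,0.4]
    - [-0.99,-0.74,0,0,0,0,0.4]

```text
time: 36.88
tool_pos: [513.4, -40.5, 261.6]
tcp_rot: [180.0, 0.0, 133.4]
ft_force: [-0.2, -0.5, -3.1]
finger_gap: 65.3
grip_force: 48.2
```

Request:
apply_moves:
  deltas:
    - [-0.99,-0.74,0,0,0,0,0.4]
    - [-0.99,-0.74,0,0,0,0,0.4]
    - [-0.99,-0.74,0,0,0,0,0.4]
    - [-0.99,-0.74,0,0,0,0,0.4]
    - [-0.99,-0.74,0,0,0,0,0.4]
    - [-0.99,-0.74,0,0,0,0,0.4]
    - [-0.7,-0.6,0,0,0,0,0.4]
    - [0,0,0,0,0,0,0.4]

```text
time: 37.88
tool_pos: [539.4, -289.9, 261.0]
tcp_rot: [-180.0, -0.0, 133.2]
ft_force: [-0.4, 0.7, -3.5]
finger_gap: 65.4
grip_force: 48.2
```

Request:
apply_moves:
  deltas:
    - [-0.19,-0.04,1,0,0,0,0.4]
    - [0,0,1,0,0,0,0.4]
    - [0,0,1,0,0,0,0.4]
    - [0,0,1,0,0,0,0.4]
    - [0,0,0.8,0,0,0,0.4]
    - [0,0,0.3,0,0,0,0.4]
    - [0,0,0,0,0,0,0.4]

```text
time: 38.75
tool_pos: [542.7, -292.3, 108.3]
tcp_rot: [-180.0, -0.1, 133.3]
ft_force: [-0.0, -0.6, -2.2]
finger_gap: 65.6
grip_force: 48.1
```

```bash
python3 - <<'E'
from h import *; import cv2
np.set_printoptions(precision=1,suppress=True)
s=sense(); print(s['tool_pos'],s['tcp_rot'],s['joint_pos'],s['time'])
S=snapshot('scene')[:,:,::-1]; T=snapshot('top')[:,:,::-1]
cv2.imwrite('pics/pl_s.png',S); cv2.imwrite('pics/pl_t.png',T)
b=cv2.resize(S[255:365,350:470],None,fx=5,fy=5,interpolation=cv2.INTER_CUBIC)
cv2.imwrite('pics/place.png',b)
E
```

```text
[ 542.7 -292.3  108.3] [-180.    -0.1  133.3] [-33.1  15.8  90.4   0.   73.8 -76.4] 38.75
```

View pics/place.png

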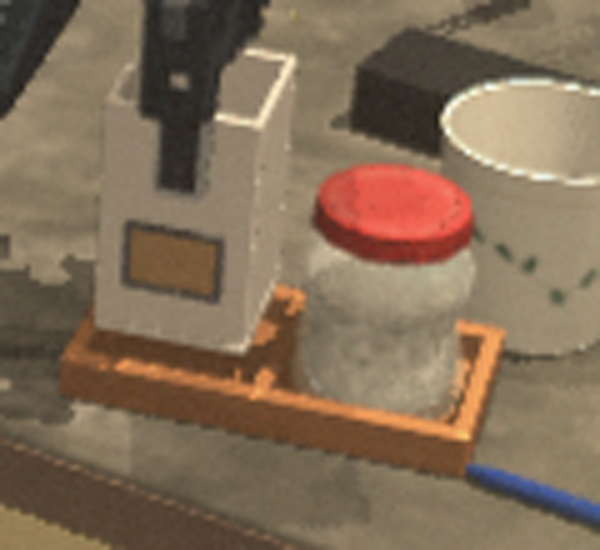

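```bash
python3 - <<'E'
from h import *
np.set_printoptions(precision=1,suppress=True)
c=np.array([542.7,-292.3]); 
def pt(o,ang,r,z): a=np.radians(ang); return (o[0]+r*np.cos(a),o[1]+r*np.sin(a),z)
f=lambda p:(proj('scene',p)-[350,255])*5+2
for a in(-91.7,178.3,-1.7): print('can',f(pt(c,a,46.7,27.3)), f(pt(c,a,46.7,137.3)))
w=np.array([542.5,-295])
x=np.array([np.cos(np.radians(-46.7)),np.sin(np.radians(-46.7))]);y=np.array([-x[1],x[0]])
for i,j in((-45,-46),(127,-46),(127,46)): print('cad',f(np.r_[w+i*x+j*y,20]),f(np.r_[w+i*x+j*y,0]))
for d in((3,0),(0,3)): print(f(np.r_[w+d-45*x-46*y,20]))
E
```

```text
can [245.4 358.9] [264.3 123.8]
can [ 91.7 328.3] [104.8  95.8]
can [280.5 282. ] [299.8  54.6]
cad [ 57.7 356.3] [ 55.6 396.9]
cad [468.7 439.6] [463.9 481.2]
cad [504.9 326.4] [500.1 366.3]
[ 63.9 354.6]
[ 54.1 352.8]
```

Request:
apply_moves:
  deltas:
    - [-0.06,-0.07,0,0,0,0,0.4]
    - [0,0,0,0,0,0,0.4]

```text
time: 39.1
tool_pos: [543.0, -296.3, 109.5]
tcp_rot: [180.0, 0.1, 133.3]
ft_force: [0.0, -0.7, -2.3]
finger_gap: 66.0
grip_force: 48.1
```

Request:
apply_moves:
  deltas:
    - [0,0,0.25,0,0,0,0.4]
    - [0,0,0.25,0,0,0,0.4]
    - [0,0,0,0,0,0,0.4]

```text
time: 39.48
tool_pos: [541.7, -295.1, 91.9]
tcp_rot: [-180.0, -0.1, 133.3]
ft_force: [0.3, -0.3, -2.9]
finger_gap: 65.3
grip_force: 48.2
```

Request:
apply_moves:
  deltas:
    - [0,0,0.15,0,0,0,0.4]
    - [0,0,0,0,0,0,0.4]

```text
time: 39.72
tool_pos: [542.3, -295.5, 88.5]
tcp_rot: [-180.0, -0.0, 133.3]
ft_force: [-0.4, -0.4, -2.8]
finger_gap: 65.6
grip_force: 48.2
```

Request:
apply_moves:
  deltas:
    - [0,0,0.05,0,0,0,0.4]
    - [0,0,0.04,0,0,0,0.4]
    - [0,0,0,0,0,0,0.4]

```text
time: 40.1
tool_pos: [542.8, -295.9, 86.7]
tcp_rot: [180.0, 0.0, 133.3]
ft_force: [0.7, 0.5, -0.1]
finger_gap: 65.6
grip_force: 48.3
```

Request:
apply_moves:
  deltas:
    - [0,0,0.02,0,0,0,1]
    - [0,0,0,0,0,0,1]
    - [0,0,0,0,0,0,1]
    - [0,0,-0.6,0,0,0,1]
    - [0,0,-1,0,0,0,1]
    - [0,0,-1,0,0,0,0.7]
    - [0,0,0,0,0,1,0.5]
    - [0,0,0,0,0,1,0.5]

```text
time: 41.1
tool_pos: [543.3, -296.2, 166.2]
tcp_rot: [179.9, 0.2, 124.0]
ft_force: [-0.3, -0.6, -0.2]
finger_gap: 42.8
grip_force: 0.0
```

Request:
apply_moves:
  deltas:
    - [0,0,0,0,0,1,0.5]
    - [0,0,0,0,0,1,0.5]
    - [0,0,0,0,0,1,0.5]
    - [0,0,0,0,0,1,0.5]
    - [0,0,0,0,0,1,0.5]
    - [0,0,0,0,0,1,0.5]
    - [0,0,0,0,0,0.75,0.5]

```text
time: 41.98
tool_pos: [542.9, -296.0, 165.4]
tcp_rot: [179.9, 0.1, 93.0]
ft_force: [0.3, 0.1, 0.2]
finger_gap: 42.9
grip_force: 0.0
```

Request:
apply_moves:
  deltas:
    - [0.9,-0.35,0,0,0,0,0.5]
    - [0.9,-0.35,0,0,0,0,0.5]
    - [0.9,-0.35,0,0,0,0,0.5]
    - [0.9,-0.35,0,0,0,0,0.5]
    - [0.9,-0.35,0,0,0,0,0.5]
    - [0.9,-0.35,0,0,0,0,0.5]
    - [0.8,-0.33,0,0,0,0,0.5]
    - [0,0,0.2,0,0,0,0.5]

```text
time: 42.98
tool_pos: [459.9, -113.2, 159.5]
tcp_rot: [179.8, 0.1, 93.3]
ft_force: [0.6, 0.2, -0.2]
finger_gap: 42.7
grip_force: 0.0
```

```bash
python3 - <<'E'
from h import *; import cv2
np.set_printoptions(precision=1,suppress=True)
s=sense(); print(s['tool_pos'],s['tcp_rot'],s['joint_pos'],s['time'],s['finger_gap'])
cv2.imwrite('pics/pl2_s.png',snapshot('scene')[:,:,::-1]); cv2.imwrite('pics/pl2_t.png',snapshot('top')[:,:,::-1])
E
```

```text
[ 459.9 -113.2  159.5] [179.8   0.1  93.3] [-20.   -9.3 111.    0.   78.2 -23.3] 42.975 42.66746519054112
```

Request:
apply_moves:
  deltas:
    - [0,0,1,0,0,0,0.5]
    - [0,0,1,0,0,0,0.5]
    - [0,0,1,0,0,0,0.5]
    - [0,0,1,0,0,0,0.5]
    - [0,0,0.4,0,0,0,0.5]
    - [0,0,0,0,0,0,0.2]
    - [0,0,0,0,0,0,0]
    - [0,0,0,0,0,0,0]
  grip_force: 60

```text
time: 44.08
tool_pos: [460.4, -114.5, 26.9]
tcp_rot: [179.9, 0.1, 93.2]
ft_force: [-0.2, 0.8, -0.9]
finger_gap: 15.2
grip_force: 59.2
```

Request:
apply_moves:
  deltas:
    - [0,0,0,0,0,0,0]
    - [0,0,0,0,0,0,0]

```text
time: 44.32
tool_pos: [460.3, -114.4, 26.6]
tcp_rot: [179.9, 0.1, 93.2]
ft_force: [0.4, -1.0, 3.9]
finger_gap: 15.0
grip_force: 59.7
```

Request:
apply_moves:
  deltas:
    - [0,0,-0.3,0,0,0,0]
    - [0,0,-0.6,0,0,-0.5,0]
    - [0,0,-0.7,0,0,-1,0]
    - [0,0,-0.7,0,0,-1,0]
    - [0,0,-0.7,0,0,-1,0]
    - [0,0,-0.7,0,0,-1,0]
    - [0,0,-0.7,0,0,-1,0]
    - [0,0,-0.7,0,0,-1,0]

```text
time: 45.32
tool_pos: [459.0, -113.7, 179.5]
tcp_rot: [-180.0, -0.0, 123.1]
ft_force: [-0.4, 0.9, -2.3]
finger_gap: 15.0
grip_force: 59.1
```

Request:
apply_moves:
  deltas:
    - [0,0,-0.5,0,0,-1,0]
    - [0,0,-0.2,0,0,-0.8,0]
    - [0,0,0,0,0,-0.45,0]
    - [-0.15,0,0,0,0,0,0]
    - [-0.3,-0.1,0,0,0,0,0]
    - [-0.5,-0.15,0,0,0,0,0]
    - [-0.7,-0.15,0,0,0,0,0]
    - [-0.9,-0.2,0,0,0,0,0]

```text
time: 46.32
tool_pos: [499.3, -183.4, 199.4]
tcp_rot: [-180.0, -0.0, 133.3]
ft_force: [-0.4, 0.8, -2.1]
finger_gap: 14.6
grip_force: 59.1
```

Request:
apply_moves:
  deltas:
    - [-0.95,-0.2,0,0,0,0,0]
    - [-0.95,-0.2,0,0,0,0,0]
    - [-0.95,-0.2,0,0,0,0,0]
    - [-0.95,-0.2,0,0,0,0,0]
    - [-0.95,-0.2,0,0,0,0,0]
    - [-0.95,-0.2,0,0,0,0,0]
    - [-0.95,-0.2,0,0,0,0,0]
    - [-0.8,-0.1,0,0,0,0,0]

```text
time: 47.32
tool_pos: [619.4, -377.9, 198.5]
tcp_rot: [-180.0, -0.0, 133.2]
ft_force: [-0.1, 0.7, -1.4]
finger_gap: 14.8
grip_force: 59.1
```

```bash
python3 - <<'E'
from h import *; import cv2
np.set_printoptions(precision=1,suppress=True)
s=sense(); p=s['tool_pos']; R=Ro.from_euler('xyz',s['tcp_rot'],degrees=True).as_matrix()
print(p,s['tcp_rot'],s['joint_pos'],s['time'],s['finger_gap'])
lip=p+R@[137.6,0,23.6]; print('lip',lip, 'need lip shift in tool', R.T@(np.r_[542.8,-295.9,126]-12*R[:,0]*[1,1,0]-lip))
S=snapshot('scene')[:,:,::-1]; T=snapshot('top')[:,:,::-1]
a=cv2.resize(T[180:300,390:510],None,fx=4,fy=4,interpolation=cv2.INTER_CUBIC)
print('px lip',proj('top',lip),proj('scene',lip))
cv2.imwrite('pics/pour_s.png',S); cv2.imwrite('pics/pour_t.png',T)
b=cv2.resize(S[200:350,350:430],None,fx=4,fy=4,interpolation=cv2.INTER_CUBIC)
M=np.zeros((600,800,3),np.uint8); M[:480,:480]=a; M[:,480:]=b; cv2.imwrite('pics/pour.png',M)
E
```

```text
[ 619.4 -377.9  198.5] [-180.    -0.   133.2] [-35.4  28.3  65.   -0.   86.7 -78.6] 47.325 14.772936878353196
lip [ 525.2 -277.6  175. ] need lip shift in tool [-37.5   0.4  49. ]
px lip [447.9 255.5] [380.3 251.8]
```

View pics/pour.png

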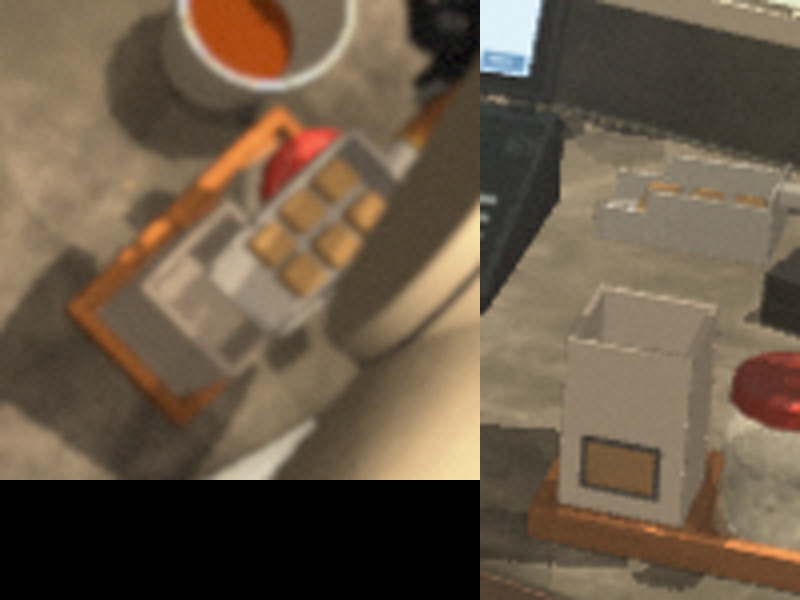

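```bash
python3 - <<'E'
from h import *
np.set_printoptions(precision=0,suppress=True)
p=np.array([619.4,-377.9,198.5]); R=Ro.from_euler('xyz',(180,0,133.2),degrees=True).as_matrix()
for nm,v in (('lip',(137.6,0,23.6)),('lip+y',(137.6,-22.5,23.6)),('lip-y',(137.6,22.5,23.6)),('top+y',(137.6,-22.5,5.6)),('top-y',(137.6,22.5,5.6)),('back+y',(48.6,-24,-9.4)),('back-y',(48.6,24,-9.4)),('backbot+y',(48.6,-24,26.6))):
    q=p+R@v; print(nm,(proj('top',q)-[390,180])*4+1.5,(proj('scene',q)-[350,200])*4+1.5+[480,0])
E
```

```text
lip [233. 303.] [603. 209.]
lip+y [267. 338.] [591. 227.]
lip-y [199. 269.] [614. 192.]
top+y [279. 333.] [593. 194.]
top-y [209. 263.] [616. 160.]
back+y [426. 199.] [772. 197.]
back-y [350. 125.] [791. 159.]
backbot+y [397. 214.] [765. 263.]
```

The scoop is level with all six lumps in it and lines up with the canister mouth (predicted corners match the picture within 2–3 mm). The canister is seated in the well. Next I'll move over the mouth and tip about the lip.

Request:
apply_moves:
  deltas:
    - [-0.3,0,0.4,0,0,0,0]
    - [-0.4,0,0.6,0,0,0,0]
    - [-0.4,0,0.5,0,0,0,0]
    - [-0.1,0.01,0.2,0,0,0,0]
    - [0.08,0,-0.36,0,-1,0,0]
    - [0.08,0,-0.36,0,-1,0,0]
    - [0.08,0,-0.36,0,-1,0,0]

```text
time: 48.3
tool_pos: [637.5, -394.2, 181.0]
tcp_rot: [180.0, 13.9, 133.3]
ft_force: [-0.3, 0.7, -1.9]
finger_gap: 15.0
grip_force: 59.1
```

```bash
cat > l.py <<'E'
from h import *
np.set_printoptions(precision=1,suppress=True)
s=sense(); p=s['tool_pos']; R=Ro.from_euler('xyz',s['tcp_rot'],degrees=True).as_matrix()
lip=p+R@[135.6,0,23.6]; print(p,s['tcp_rot'],s['joint_pos'],s['time'],'lip',lip,'tilt',np.degrees(np.arcsin(-R[2,0])))
h=R[:,0]*[1,1,0]; h/=np.linalg.norm(h); d=np.r_[542.8,-295.9,122]-12*h-lip; print('err tool',R.T@d,'world',d)
E
python3 l.py
```

```text
[ 637.5 -394.2  181. ] [180.   13.9 133.3] [-34.3  20.3  78.2  -3.2  67.9 -76.7] 48.3 lip [ 551.1 -302.6  125.4] tilt 13.919231475317419
err tool [-0.6 -1.5  3.7] world [-0.1 -2.1 -3.4]
```

Request:
apply_moves:
  deltas:
    - [0.08,-0.04,-0.3,0,-1,0,0]
    - [0.08,0,-0.36,0,-1,0,0]
    - [0.08,0,-0.36,0,-1,0,0]
    - [0.08,0,-0.36,0,-1,0,0]
    - [0.08,0,-0.36,0,-1,0,0]

```text
time: 48.92
tool_pos: [614.7, -371.9, 224.1]
tcp_rot: [180.0, 36.8, 133.3]
ft_force: [0.3, -0.6, -1.6]
finger_gap: 15.1
grip_force: 59.1
```

```bash
python3 l.py
```

```text
[ 614.7 -371.9  224.1] [180.   36.8 133.3] [-30.6  -1.5 104.3 -14.2  42.4 -66.4] 48.925 lip [ 550.  -303.1  123.9] tilt 36.83484538849521
err tool [-0.3 -0.3  2.6] world [ 1.  -1.5 -1.9]
```

Request:
apply_moves:
  deltas:
    - [0.08,0,-0.36,0,-1,0,0]
    - [0.08,0,-0.36,0,-1,0,0]
    - [0.08,0,-0.36,0,-1,0,0]
    - [0.08,0,-0.36,0,-1,0,0]
    - [0,0,0,0,0,0,0]
    - [0,0,0,0,0,0,0]
    - [0,0,0,0,0,0,0]

```text
time: 49.8
tool_pos: [590.6, -346.5, 249.2]
tcp_rot: [179.9, 55.0, 133.2]
ft_force: [0.3, 0.2, -1.3]
finger_gap: 14.9
grip_force: 59.2
```

```bash
python3 l.py; python3 - <<'E'
from h import *; import cv2
S=snapshot('scene')[:,:,::-1]; T=snapshot('top')[:,:,::-1]
cv2.imwrite('pics/p2s.png',S); cv2.imwrite('pics/p2t.png',T)
for n,A,(u0,v0,w,h) in(('s',S,(360,180,120,180)),('t',T,(390,180,120,120))):
    H=cv2.cvtColor(np.ascontiguousarray(A[v0:v0+h,u0:u0+w]),cv2.COLOR_BGR2HSV)
    m=np.uint8((H[:,:,0]>10)&(H[:,:,0]<32)&(H[:,:,1]>90)&(H[:,:,2]>90)); k,l,st,ce=cv2.connectedComponentsWithStats(m)
    print(n,[(int(c[0])+u0,int(c[1])+v0,int(s[4])) for c,s in zip(ce[1:],st[1:]) if s[4]>5])
E
```

```text
[ 590.6 -346.5  249.2] [179.9  55.  133.2] [-26.3 -15.1 122.5 -42.   25.3 -38.7] 49.8 lip [ 550.7 -303.9  124.5] tilt 55.031387326997944
err tool [ 1.6 -0.3  2.1] world [ 0.3 -0.7 -2.5]
s [(454, 189, 238), (471, 189, 6), (469, 204, 64), (437, 215, 158), (420, 233, 88), (384, 316, 176), (409, 333, 1261), (378, 353, 51)]
t [(451, 187, 292), (506, 184, 62), (499, 212, 251), (437, 264, 2946), (422, 225, 13)]
```

```bash
python3 - <<'E'
from h import *; import cv2
np.set_printoptions(precision=0,suppress=True)
s=sense(); p=s['tool_pos']; R=Ro.from_euler('xyz',s['tcp_rot'],degrees=True).as_matrix()
for v in((-45,0,0),(-20,0,0),(0,0,-5),(20,0,-5),(33,0,-5),(50,0,13),(60,10,13),(60,-10,13),(90,10,13),(90,-10,13),(120,10,13),(120,-10,13),(135,0,23)): q=p+R@v; print(v,proj('scene',q),proj('top',q))
A=cv2.imread('pics/p2s.png'); H=cv2.cvtColor(A,cv2.COLOR_BGR2HSV)
for u,v in((454,189),(437,215),(420,233),(469,204)): print(u,v,H[v,u],A[v,u])
B=cv2.imread('pics/pour_s.png'); HB=cv2.cvtColor(B,cv2.COLOR_BGR2HSV)
print('lump hue ref'); print(HB[244:252:2,390:420:3].tolist())
for v in range(176,262,4): print(v,''.join('%4d'%H[v,u,0] if H[v,u,1]>70 else '   .' for u in range(384,476,4)))
E
```

```text
(-45, 0, 0) [445. 210.] [517. 197.]
(-20, 0, 0) [436. 218.] [506. 206.]
(0, 0, -5) [428. 224.] [497. 214.]
(20, 0, -5) [421. 231.] [488. 220.]
(33, 0, -5) [417. 235.] [483. 224.]
(50, 0, 13) [419. 246.] [480. 225.]
(60, 10, 13) [416. 248.] [473. 224.]
(60, -10, 13) [414. 252.] [481. 232.]
(90, 10, 13) [407. 257.] [462. 233.]
(90, -10, 13) [405. 261.] [470. 240.]
(120, 10, 13) [398. 267.] [452. 241.]
(120, -10, 13) [396. 271.] [460. 248.]
(135, 0, 23) [396. 277.] [453. 246.]
454 189 [  9 144 135] [ 59  81 135]
437 215 [ 13 144 110] [ 48  75 110]
420 233 [ 12 139  99] [45 67 99]
469 204 [ 19 117 239] [129 198 239]
lump hue ref
[[[20, 50, 137], [18, 56, 141], [19, 51, 146], [19, 47, 136], [21, 53, 130], [18, 48, 137], [19, 51, 136], [19, 45, 135], [20, 47, 136], [20, 51, 135]], [[21, 48, 137], [16, 119, 176], [16, 125, 176], [17, 100, 155], [20, 49, 134], [19, 64, 139], [19, 55, 138], [21, 51, 131], [18, 49, 135], [18, 51, 134]], [[20, 56, 136], [18, 49, 147], [19, 61, 175], [17, 84, 148], [17, 70, 134], [17, 117, 142], [16, 124, 138], [20, 61, 134], [19, 79, 129], [19, 73, 143]], [[17,
[... 1582 characters left out ...]
.   .   .   .   .   .
236    .  20   .  17   .  19   .   .  17  12  14  17   .   .  18   .   .   .   .   .   .   .   .
240    .   .  19  18  19  20  18   .   .  17  19   .   .   .   .   .   .   .   .   .   .   .   .
244   20   .  19   .  18  19   .   .   .   .   .  19  19   .   .   .   .   .   .   .   .   .   .
248   19  18  19  19  19   .   .   .   .   .   .  21   .  19  19  18   .   .   .  23   .   .  21
252   19  18  20  19  18   .   .   .   .   .   .   .  19   .  18  18  20  20   .  21   .   .   .
256    .  19   .  19   .   .   .   .   .   .  20   .  17  18  19   .   .  19  20  20   .  19   .
260   18  18  20  19   .   .   .   .   .  20   .  18   .  18  19  20   .  18  19  19  18  19   .
```

Request:
apply_moves:
  deltas:
    - [0.08,0,-0.36,0,-1,0,0]
    - [0.04,0,-0.18,0,-0.5,0,0]
    - [0,0,-0.1,0,0,0,0]
    - [0,0,0.1,0,0,0,0]
    - [0,0,-0.1,0,0,0,0]
    - [0,0,0.1,0,0,0,0]
    - [0,0,0,0,0,0,0]

```text
time: 50.78
tool_pos: [579.5, -334.8, 253.9]
tcp_rot: [-180.0, 61.9, 133.3]
ft_force: [-0.4, -0.2, -1.5]
finger_gap: 15.1
grip_force: 59.3
```

```bash
python3 l.py; python3 - <<'E'
from h import *; import cv2
T=snapshot('top')[:,:,::-1].copy(); cv2.imwrite('pics/p3t.png',T)
for fn in('pics/pour_t.png','pics/p3t.png'):
    H=cv2.cvtColor(cv2.imread(fn),cv2.COLOR_BGR2HSV); print(fn)
    for v in range(212,282,3): print(v,' '.join('%2d/%3d/%3d'%tuple(H[v,u]) if H[v,u,1]>80 else '     .   ' for u in range(414,492,4)))
E
```

```text
[ 579.5 -334.8  253.9] [-180.    61.9  133.3] [-24.3 -18.7 128.8 -64.3  21.9 -16.4] 50.775 lip [ 549.9 -303.4  123.2] tilt 61.87418287290054
err tool [ 0.3 -0.   2. ] world [ 1.1 -1.2 -1.2]
pics/pour_t.png
212 17/ 81/141 18/ 86/131      .         .         .    20/ 92/ 72      .    15/ 84/ 79      .    17/111/ 78 13/182/217 12/182/199 12/183/181  6/170/183  4/169/189  7/134/147      .    16/ 83/114 17/ 81/113 16/118/106
215 15/ 83/144 17/ 81/145 17/ 84/118 17/ 87/ 79      .    19/ 94/ 76      .    19/ 94/ 76 16/ 91/ 84 12/177/209 14/176/238 12/159/199  5/193/144  4/180/242  5/165/237 12/ 82/152      .         .    17/ 84/116      .   
218      .    17/ 82/150      .    17/ 84/130 18/ 86/ 98      .    17/ 86/ 83 17/ 83/ 89 13/172/172 14/179/236 13/157/221  8/157/145  3/176/162  4/180/234  9/ 89/164      .         .         .         .         .   
221 17/ 82/153 16/ 81/151 17/ 84/155 17/ 87/150 17/ 84/137 17/ 86/124 19/ 88/130 12/135/149 13/179/233 13/166/186 15/ 91/149  3/194/133  3/180/150  5/122/146 17/ 83/151 16/141/152 17/ 83/ 98      .         .         .   
224 17/ 84/149 16/ 8
[... 8753 characters left out ...]
   .         .    16/ 82/121      .         .   
275 17/ 94/163 17/ 95/190 18/ 96/207 17/ 95/220 19/ 88/230 19/ 86/235 21/ 85/238 21/ 86/241 21/ 83/243 21/ 81/243      .         .    19/103/200 24/124/128 22/ 93/ 63      .    18/ 90/ 91      .         .         .   
278 17/ 94/180 17/ 94/201 17/ 94/218 18/ 90/226 20/ 90/233 20/ 84/238 21/ 83/240 21/ 81/243 21/ 81/243 21/ 81/242 22/ 82/243 22/ 81/242 20/ 87/238 23/117/122 23/114/ 94      .         .         .         .         .   
281 17/ 93/198 17/ 96/215 18/ 92/225 19/ 88/231 20/ 83/236 20/ 85/240 21/ 81/241 21/ 82/243 21/ 81/243      .    21/ 81/242 21/ 81/240 21/ 84/239 20/109/155 23/121/105      .         .         .         .         .
```

Request:
apply_moves:
  deltas:
    - [-0.88,0,-0.47,0,0,0,0]
    - [-0.88,0,-0.47,0,0,0,0]
    - [0,0,0,0,1,0,0]
    - [0,0,0,0,1,0,0]
    - [0,0,0,0,1,0,0]
    - [0,0,0,0,1,0,0]
    - [0,0,0,0,1,0,0]
    - [0,0,0,0,1,0,0]

```text
time: 51.82
tool_pos: [579.4, -334.5, 314.0]
tcp_rot: [180.0, 34.2, 133.3]
ft_force: [-0.0, -0.0, -1.2]
finger_gap: 15.2
grip_force: 59.2
```

Request:
apply_moves:
  deltas:
    - [0,0,0,0,1,0,0]
    - [0,0,0,0,1,0,0]
    - [0,0,0,0,1,0,0]
    - [0,0,0,0,1,0,0]
    - [0,0,0,0,1,0,0]
    - [0,0,0,0,1,0,0]
    - [0,0,0,0,1,0,0]
    - [0,0,0,0,0.5,0,0]

```text
time: 52.82
tool_pos: [579.6, -335.1, 313.3]
tcp_rot: [-180.0, -0.1, 133.3]
ft_force: [0.9, -0.7, -2.5]
finger_gap: 15.1
grip_force: 59.1
```

```bash
python3 l.py; python3 - <<'E'
from bench import *
print(sense()['ft_force'])
E
```

```text
[ 579.6 -335.1  313.3] [-180.    -0.1  133.3] [-34.4  17.6  66.7   0.   95.9 -77.7] 52.825 lip [ 486.6 -236.3  290. ] tilt -0.12757813433782111
err tool [-94.3   0.1 167.8] world [  64.4  -68.3 -168. ]
[ 0.85664586 -0.70927959 -2.54423391]
```

Request:
apply_moves:
  deltas:
    - [0.5,0.13,0.3,0,0,0,0]
    - [0.8,0.21,0.6,0,0,0,0]
    - [0.9,0.24,0.6,0,0,0,0]
    - [0.9,0.24,0.6,0,0,0,0]
    - [0.9,0.24,0.6,0,0,0,0]
    - [0.9,0.24,0.6,0,0,0,0]
    - [0.9,0.24,0.6,0,0,0,0]
    - [0.9,0.24,0.6,0,0,0,0]

```text
time: 53.82
tool_pos: [480.2, -151.0, 178.3]
tcp_rot: [180.0, 0.0, 133.3]
ft_force: [-0.6, 0.7, -0.8]
finger_gap: 15.0
grip_force: 59.2
```

Request:
apply_moves:
  deltas:
    - [0.9,0.24,0.4,0,0,0,0]
    - [0.5,0.13,0.2,0,0,0,0]
    - [0,0,0,0,0,1,0]
    - [0,0,0,0,0,1,0]
    - [0,0,0,0,0,1,0]
    - [0,0,0,0,0,1,0]
    - [0,0,0,0,0,1,0]
    - [0,0,0,0,0,1,0]

```text
time: 54.82
tool_pos: [460.3, -113.9, 161.4]
tcp_rot: [179.9, 0.1, 105.6]
ft_force: [0.4, -0.4, -1.6]
finger_gap: 14.9
grip_force: 59.2
```

Request:
apply_moves:
  deltas:
    - [0,0,0,0,0,1,0]
    - [0,0,0,0,0,1,0]
    - [0,0,0,0,0,0.75,0]
    - [0,0,0,0,0,0,0]

```text
time: 55.32
tool_pos: [460.2, -113.8, 161.3]
tcp_rot: [179.9, 0.0, 93.2]
ft_force: [0.4, -0.2, -0.8]
finger_gap: 14.9
grip_force: 59.2
```

```bash
python3 l.py; python3 - <<'E'
from h import *; import cv2
np.set_printoptions(precision=1,suppress=True)
s=sense(); p=s['tool_pos']; R=Ro.from_euler('xyz',s['tcp_rot'],degrees=True).as_matrix(); print(s['ft_force'])
T=snapshot('top')[:,:,::-1].copy(); S=snapshot('scene')[:,:,::-1].copy(); cv2.imwrite('pics/p4t.png',T); cv2.imwrite('pics/p4s.png',S)
f=lambda v:proj('top',p+R@np.array(v)).astype(int)
print('pan centre',f((92.6,0,23)),'back',f((52,0,23)),'lip',f((136,0,23)),'canfloor',proj('top',(542.8,-295.9,20)),'rim',proj('top',(542.8,-295.9,116)))
H=cv2.cvtColor(T,cv2.COLOR_BGR2HSV)
def show(u0,u1,v0,v1,st=2):
    for v in range(v0,v1,st): print(v,' '.join('%2d/%3d/%3d'%tuple(H[v,u]) if H[v,u,1]>95 else '    .    ' for u in range(u0,u1,st)))
c=proj('top',(542.8,-295.9,60)).astype(int); show(c[0]-20,c[0]+22,c[1]-18,c[1]+20)
print(); c=f((95,0,23)); show(c[0]-26,c[0]+26,c[1]-14,c[1]+16,3)
E
```

```text
[ 460.2 -113.8  161.3] [179.9   0.   93.2] [-20.1  -9.2 110.7  -0.   78.5 -23.3] 55.325 lip [452.7  21.5 137.6] tilt 0.03214011410275484
err tool [-334.    72.3   15.9] world [  90.8 -329.4  -15.6]
[ 0.4 -0.2 -0.8]
pan centre [312 293] back [333 292] lip [290 295] canfloor [435.8 256.9] rim [448.1 250.7]
236     .         .         .     15/114/148 13/171/197 13/186/224 13/182/218 13/180/167 13/171/174 13/107/159     .         .         .         .         .         .         .         .         .      9/125/106  3/204/160
238     .         .     14/121/141 13/176/190 13/176/224 13/180/221 12/174/186 14/142/111     .         .         .         .         .         .         .         .         .         .         .         .      8/126/109
240     .     16/104/142 13/170/190 13/179/222 13/181/218 13/175/198 13/146/157     .         .         .         .         .         .         .         .         .         .         .         .         .         .    
242     .     17/107/165 14/140/190 13/161/203 13/170/194 12/133/153     .         .         .         .         .         .      
[... 4459 characters left out ...]
       .         .         .         .         .         .         .         .         .         .         .         .         .         .         .    
301     .         .         .         .         .         .         .         .         .         .         .         .         .         .         .         .         .         .    
304     .         .         .         .         .         .         .         .         .         .         .         .         .         .         .         .         .         .    
307     .         .         .         .         .         .         .         .         .         .         .         .         .         .         .         .         .         .
```

Request:
apply_moves:
  deltas:
    - [0,0,1,0,0,0,0]
    - [0,0,1,0,0,0,0]
    - [0,0,1,0,0,0,0]
    - [0,0,0.9,0,0,0,0]
    - [0,0,0.4,0,0,0,0]
    - [0,0,0.12,0,0,0,0]
    - [0,0,0,0,0,0,0]

```text
time: 56.3
tool_pos: [460.4, -113.7, 28.9]
tcp_rot: [179.9, 0.0, 93.2]
ft_force: [0.8, 0.1, -1.5]
finger_gap: 15.1
grip_force: 59.1
```

Request:
apply_moves:
  deltas:
    - [0,0,0.05,0,0,0,0]
    - [0,0,0.03,0,0,0,0]
    - [0,0,0,0,0,0,0]

```text
time: 56.68
tool_pos: [460.4, -113.7, 26.6]
tcp_rot: [179.9, 0.0, 93.2]
ft_force: [0.2, -1.1, 2.2]
finger_gap: 15.2
grip_force: 59.8
```

Request:
apply_moves:
  deltas:
    - [0,0,0,0,0,0,0.3]
    - [0,0,0,0,0,0,0.5]
    - [0,0,0,0,0,0,0.5]
    - [0,0,-0.4,0,0,0,0.5]
    - [0,0,-1,0,0,0,0.5]
    - [0,0,-1,0,0,0,0.5]
    - [0,0,-1,0,0,0,0.5]
    - [0,0,-1,0,0,0,0.5]

```text
time: 57.68
tool_pos: [459.8, -113.5, 159.7]
tcp_rot: [180.0, 0.0, 93.2]
ft_force: [-0.0, 1.0, -0.3]
finger_gap: 42.5
grip_force: 0.0
```

Request:
apply_moves:
  deltas:
    - [1,0,-1,0,0,0,0.5]
    - [1,0,-0.8,0,0,0,0.5]
    - [1,0,0,0,0,0,0.5]
    - [1,0,0,0,0,0,0.5]
    - [1,0,0,0,0,0,0.5]
    - [1,0,0,0,0,0,0.5]
    - [1,0,0,0,0,0,0.5]
    - [0,0,0,0,0,0,0.5]

```text
time: 58.68
tool_pos: [447.9, 97.8, 212.6]
tcp_rot: [180.0, -0.0, 93.3]
ft_force: [0.3, -0.9, -0.4]
finger_gap: 42.6
grip_force: 0.0
```

```bash
python3 - <<'E'
from h import *; import cv2
np.set_printoptions(precision=1,suppress=True)
s=sense(); print(s['tool_pos'],s['time'])
T=snapshot('top')[:,:,::-1].copy(); S=snapshot('scene')[:,:,::-1].copy(); cv2.imwrite('pics/p5t.png',T); cv2.imwrite('pics/p5s.png',S)
T0=cv2.imread('pics/top0.png'); S0=cv2.imread('pics/s1.png')
H=cv2.cvtColor(T,cv2.COLOR_BGR2HSV); H0=cv2.cvtColor(T0,cv2.COLOR_BGR2HSV)
print('ref lumps top0',[H0[v,u].tolist() for u,v in((306,293),(316,292),(326,302))])
c=(442,254)
for v in range(c[1]-22,c[1]+24,2): print(v,' '.join('%2d/%3d/%3d'%tuple(H[v,u]) for u in range(c[0]-24,c[0]+24,2)))
print('rim corners pred',[proj('top',(542.8+46.7*np.cos(a),-295.9+46.7*np.sin(a),116)).round() for a in np.radians((-1.7,88.3,178.3,-91.7))])
# lump-coloured blobs, whole table
for n,A in(('t',H),('t0',H0)):
    m=np.uint8((A[:,:,0]>=18)&(A[:,:,0]<=28)&(A[:,:,1]>90)&(A[:,:,2]>150)); k,l,st,ce=cv2.connectedComponentsWithStats(m[150:360,150:480])
    print(n,[(int(x[0])+150,int(x[1])+150,int(q[4])) for x,q in zip(ce[1:],st[1:]) if q[4]>8])
E
```

```text
[447.9  97.8 212.6] 58.675
ref lumps top0 [[32, 82, 245], [32, 79, 244], [31, 79, 244]]
232 17/ 88/160 18/ 88/162 18/ 89/160 17/ 88/150 17/ 87/140 15/ 84/131 14/120/134 15/169/193 16/169/229 14/177/230 13/179/207 13/180/150 14/117/144 23/ 53/193 31/ 37/220 32/ 36/211 26/ 41/167 19/ 69/137 17/ 77/135  6/125/110  3/203/190  3/185/232  4/180/234  3/187/237
234 17/ 85/150 17/ 88/148 17/ 85/147 17/ 95/151 17/ 92/139 14/116/139 13/170/193 13/181/223 15/176/223 14/183/223 12/171/179 14/109/145 25/ 52/191 29/ 40/213 23/ 51/156 20/ 54/160 24/ 40/196 23/ 45/181 17/ 67/152 13/ 91/121  4/189/127  3/199/211  4/184/231  4/177/236
236 17/ 85/144 17/ 87/143 17/ 86/140 17/ 89/144 15/114/145 13/173/193 13/180/222 13/188/216 13/183/164 13/169/174 14/105/155 27/ 49/193 30/ 39/209 23/ 57/148 15/ 75/106 15/ 78/105 18/ 64/148 27/ 38/202 24/ 46/188 17/ 70/146  9/125/106  3/204/159  4/193/226  4/177/236
238 16/ 87/138 17/ 83/135 16/ 83/136 15/117/140 13/167/192 13/179/222 13/180/220 13/182/182 13/132/110 17/ 73/132 26/ 48/204 29/ 40/211 25/ 53/143 17/ 75/ 99 16/ 76/ 97 15/ 86/ 92 16/ 70/102 25/ 46/155 30/ 36
[... 5025 characters left out ...]
4/168 13/163/193 15/129/156 17/ 86/130 18/ 85/132 18/ 81/135 17/ 86/134 18/ 84/133 18/ 86/133 18/ 85/132 18/ 84/124 18/ 84/121
rim corners pred [array([448., 228.]), array([425., 250.]), array([449., 274.]), array([471., 251.])]
t [(218, 242, 85), (202, 242, 107), (236, 237, 24), (183, 244, 82), (233, 242, 15), (151, 242, 9), (162, 247, 86), (241, 251, 49), (219, 263, 11), (442, 262, 16), (219, 269, 9), (244, 281, 57), (220, 286, 18), (185, 306, 418), (214, 310, 18), (220, 314, 30), (173, 319, 28), (183, 314, 9), (189, 314, 11), (199, 317, 15), (181, 320, 15), (212, 317, 15), (158, 319, 10), (189, 319, 11), (154, 323, 19)]
t0 [(314, 289, 15), (305, 291, 10), (242, 325, 399), (261, 344, 163)]
```

```bash
python3 - <<'E'
from h import *; import cv2
for n,fn,ref,(u0,u1,v0,v1) in(('t','pics/p5t.png','pics/top0.png',(340,540,140,340)),('s','pics/p5s.png','pics/s1.png',(320,500,200,380))):
    for f in(ref,fn):
        H=cv2.cvtColor(cv2.imread(f),cv2.COLOR_BGR2HSV)[v0:v1,u0:u1]; h,s,v=H[:,:,0],H[:,:,1],H[:,:,2]
        m=np.uint8(((h>=14)&(h<=19)&(s>108)&(v>95))|((h>=26)&(h<=34)&(s>65)&(s<110)&(v>215)))
        k,l,st,ce=cv2.connectedComponentsWithStats(m,connectivity=8)
        print(n,f,[(int(x[0])+u0,int(x[1])+v0,int(q[4])) for x,q in zip(ce[1:],st[1:]) if q[4]>5])
print([proj('scene',(542.8+46.7*np.cos(a),-295.9+46.7*np.sin(a),z)).round() for a in np.radians((-1.7,178.3,-91.7)) for z in(116,)])
E
```

```text
t pics/top0.png [(464, 155, 7), (457, 157, 7), (461, 209, 18), (454, 213, 7), (433, 232, 78), (445, 230, 13), (485, 238, 6), (426, 257, 529), (448, 242, 12), (472, 248, 13), (459, 258, 30), (447, 273, 37), (435, 280, 39), (341, 294, 21), (364, 293, 7)]
t pics/p5t.png [(461, 155, 15), (460, 208, 22), (433, 231, 37), (438, 251, 54), (409, 256, 35), (440, 262, 13), (442, 279, 14), (435, 280, 15), (341, 295, 23)]
s pics/s1.png [(471, 203, 37), (377, 274, 108), (370, 313, 39), (407, 313, 9), (496, 314, 18), (390, 318, 6), (383, 321, 36), (442, 320, 8), (444, 331, 85), (364, 325, 10), (396, 323, 10), (408, 327, 12), (381, 327, 8), (402, 331, 19), (364, 332, 9), (333, 351, 11), (342, 355, 12), (352, 363, 59), (361, 363, 6), (370, 368, 51), (360, 370, 34), (325, 370, 6), (382, 372, 61), (391, 372, 9), (345, 374, 13), (399, 375, 17), (352, 377, 12), (386, 378, 8), (395, 378, 8), (405, 378, 7)]
s pics/p5s.png [(471, 203, 39), (384, 316, 162), (496, 314, 17), (368, 317, 6), (444, 331, 81), (363, 324, 11), (408, 326, 10), (363, 332, 10), (369, 331, 6), (401, 332, 7), (374, 335, 6), (432, 339, 8), (331, 350, 11), (337, 352, 7), (322, 355, 9), (347, 355, 8), (342, 357, 6), (352, 358, 10), (330, 360, 6), (360, 362, 27), (353, 366, 7), (368, 367, 19), (380, 369, 6), (376, 373, 9), (387, 370, 6), (393, 374, 17), (346, 375, 6), (385, 376, 14), (370, 377, 8), (404, 377, 10)]
[array([410., 275.]), array([371., 284.]), array([403., 290.])]
```

No stray lumps show on the table. The rim sits where a seated canister should be, the scoop is down empty and the arm is clear.

```bash
python3 -c "
from bench import *
print(hand_in())"
```

```text
the job is handed in; nothing more can be done
None
```

I handed the job in at about 59 s of the 72 s allowed. All four canister walls were shown at the lamp in order, with a set-down and regrasp between the pairs, and the canister is seated in the caddy well. The sugar was tipped in and the scoop laid back right way up. I could not count all six lumps inside the canister; the scoop is empty and the images show no strays near the caddy or scoop.

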